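# Set out the parts for an oil change and a spark plug change

### The job

Set out the parts for tonight's two jobs on the motorcycle: for the oil change stand the oil filter, the drain plug and the short wide socket upright, as they stand now, in the rectangular tray; for the plug change stand the tall slim socket upright and lay the spark plug flat in the round dish. Each stands or lies on the floor of its tray, let go, and none of the standing parts gets tipped over on the way. Leave the carburettor and its float bowl where they are.

Things in the scene. Friction and masses are not known exactly. Their poses are not given: they have to be found in the camera images.
- oil_filter: Spin-on oil filter, a black cylinder 66 mm across and 62 mm high standing on its open end, with a 17 mm steel hexagon nut, 12 mm high, on its domed top (74 mm in all; the dome narrows from 66 mm at height 54 to 58 mm at height 62). 0.3 kg. Origin: centre of its underside; z up.
- wide_socket: The drain plug's socket: a short, wide steel socket, 34 mm across and 44 mm high, standing with its open hexagon up. Origin: centre of its underside; z up.
- deep_socket: The spark plug socket: a tall, slim steel socket, 25 mm across and 70 mm high, standing with its open end up. Origin: centre of its underside; z up.
- drain_plug: Engine drain plug (a bolt) standing on its head, thread up: hexagon head 24 mm across flats and 12 mm high at the bottom, a collar 32 mm across from height 12 to 15 mm, then a brass-coloured thread 18 mm across up to height 37 mm. Origin: centre of the head's underside; z up.
- spark_plug: Spark plug lying on its side: steel hexagon, 18 mm across flats (21 over corners), 11 mm long, between a 12 mm thread and a 10 mm white ceramic insulator with a small terminal. 0.05 kg. Origin: on its axis at the middle of the hexagon, its balance point, 9 mm above what it lies on; x along the plug, 46 mm to the terminal end, 31 mm to the thread end. Can roll about x.
- long_tray: Rectangular open steel tray for the oil change kit, outside 230 x 124 mm (its x is the long side, y the short one) and 32 mm high with a rolled rim up to 35 mm, walls and floor 4 mm thick, inside 222 x 116 mm. 0.6 kg, standing loose on the bench. Origin: centre of its underside, so its inner floor is 4 mm above it; z up.
- round_dish: Round metal parts dish for the spark plug kit, 154 mm across the rim, 34 mm high (rim up to 36 mm), sides flaring out from a flat inner floor about 120 mm across, 4 mm above the underside. 0.5 kg, standing loose on the bench. Origin: centre of its underside; z up.
- carburettor: Bystander: a grey metal carburettor with a round dark cap, about 80 x 82 mm and 72 mm high, all within 48 mm of its axis, standing among the stock. To be left alone. Origin: centre of its underside; z up.
- float_bowl: Bystander: the carburettor's open float bowl, a small metal cup 74 x 62 mm over its screw lugs and 30 mm high, standing on the robot side of the carburettor. To be left alone. Origin: centre of its underside; z up. (All else on the bench, loose or fixed, stands beyond x = 0.77 m or beyond 0.52 m to either side.)
There are look-alikes about, which are no part of the job. What is shaped like the drain_plug but orange is not meant.

How it is judged (in metres and radians):
At the end, for the whole second after the job is handed in: On the floor of the long tray (origins under 9 mm above its underside) stand filter, drain plug and wide socket; in the round dish the deep socket stands (same) and the spark plug lies flat (0.32 rad, origin under 18 mm). Standing parts upright to 0.12 rad, trays level, all let go, at rest (x of oil_filter in the frame of long_tray between -0.105 and 0.105 m and y of oil_filter in the frame of long_tray between -0.055 and 0.055 m and z of oil_filter in the frame of long_tray between 0 and 0.009 m and angle between each of oil_filter, drain_plug, wide_socket, deep_socket's own z axis and vertical below 0.12 rad and linear speed of each of oil_filter, drain_plug, wide_socket, deep_socket, spark_plug below 0.02 m/s and contact force between the fingers and oil_filter below 0.1 N and x of drain_plug in the frame of long_tray between -0.105 and 0.105 m and y of drain_plug in the frame of long_tray between -0.055 and 0.055 m and z of drain_plug in the frame of long_tray between 0 and 0.009 m and contact force between the fingers and drain_plug below 0.1 N and x of wide_socket in the frame of long_tray between -0.105 and 0.105 m and y of wide_socket in the frame of long_tray between -0.055 and 0.055 m and z of wide_socket in the frame of long_tray between 0 and 0.009 m and contact force between the fingers and wide_socket below 0.1 N and horizontal distance between each of deep_socket, spark_plug and round_dish below 0.06 m and z of deep_socket in the frame of round_dish between 0 and 0.009 m and contact force between the fingers and deep_socket below 0.1 N and z of spark_plug in the frame of round_dish between 0 and 0.018 m and angle between spark_plug's own x axis and vertical above 1.25 rad and contact force between the fingers and spark_plug below 0.1 N and angle between each of long_tray, round_dish's own z axis and vertical below 0.05 rad); the robot touches nothing.
It fails at once if the carburettor or the float bowl is pushed more than 20 mm from its place (distance of any of carburettor, float_bowl from where it was at the start of the episode above 0.02 m).
It fails at once if the filter, the drain plug or a socket is tipped over (angle between any of oil_filter, wide_socket, deep_socket, drain_plug's own z axis and vertical above 0.8 rad).
It also fails if it takes over 136 s, if anything falls off the work surface, if the arm or the gripper's body presses on something with over 40 N, if the wrist force passes 120 N, or if a joint passes its speed limit or range.

### The arm

A 6-joint arm with a two-finger parallel gripper is mounted at the origin on the work surface. World frame = base frame: x ahead of the robot, y to its left, z up, the work surface at z = 0. Lengths are in mm, angles in rad, forces in N, time in s.
With the tool pointing down it reaches from about 225 to 875 mm from the base axis. Payload 3.4 kg.
Tool frame: the origin (TCP) lies on the centre line of the jaws, within the pads' length; the fingertips stand 19 mm ahead of it and the grasp point (between the pads) is the TCP; z points along the fingers, y is the line along which they close (so a half turn about z gives the same grasp; the last joint's range is limited). The gripper opens to 85 mm and grips with 20 to 120 N. Pads are 22 mm wide; open, the fingers measure 114 mm over their backs; the gripper's body (76 mm by 85 mm) begins 54 mm behind the grasp point. The pads swing forward as they close: fully open they stand 13 mm farther back than shut.
Start: joints at [1.206, 0.276, 1.505, -0, 1.361, -0.121], TCP at [138.816, 558.026, 226.228] pointing down, gripper open.
Joint ranges: [-2.89, 2.89], [-0.75, 2.08], [0.22, 2.7], [-1.18, 4.32], [0.11, 2.71], [-2.7, 2.7]. Speed limits (rad/s): [2.57, 2.57, 3.14, 3.14, 3.14, 3.14].

### API

Orientations are given as [roll, pitch, yaw] about the fixed x, y, z axes, in that order (R = Rz(yaw) Ry(pitch) Rx(roll)).
In Python, from workcell import arm, vision gives the robot as it stands.
- The arm moves only by the shell command python3 -m jog 'ROWS' [FORCE]. ROWS is JSON, a list of rows, each an object of numbers: "tx", "ty", "tz": the shift along the tool's x, y, z normalised to -1 to 1, where 1 is 5 cm; "spin": the turn about the tool's z normalised to -1 to 1, where 1 is 90 degrees; "gripper": the opening, from -1 (shut) to 1 (fully open). In form: [{"tx": .., "ty": .., "tz": .., "spin": .., "gripper": ..}, ...]. A call has 1 to 12 rows; each row shifts and turns the commanded pose from where the row before left it, along the tool's axes as they then stand; what a row does not reach is not made up. A row lasts 1/10 s, in which the tool goes at most 50 mm and 8.59 degrees, less where a joint would pass 70% of its speed; a pose out of reach is approached as far as the arm can. A call with a number of a shift or a turn outside -1 to 1 is refused whole. A call with a gripper value outside its range is refused whole. The fingers move at their own pace and stop on an object; FORCE is the grip in N (left out, the last holds). Time passes only in rows, so rows that do not move let the fingers close. It gives the time, the measured TCP pose, the force, the opening and the grip force at its end, in the units of the state.
- arm.sense(): the state, without advancing time (a new reading comes with each control period).
- vision.read_camera(name): name is "side" or "top" or "wrist"; returns (picture, depth): 384x512x3 uint8, red, green, blue; 384x512 float32, mm along the optical axis (not along the pixel's ray), 0 where there is no reading.
- vision.get_calibration(name): a dict with "vertical_fov" (degrees; the focal length in pixels is half the picture's height over the tangent of half this angle, whatever the lens; pixels are square), "cx", "cy" (the principal point, pixels), "dist_coeffs" ([k1, k2, p1, p2, k3] as OpenCV has them; the pictures are not rectified), "R" (3x3) and "t" (3): a world point X has camera coordinates R X + t; the wrist camera has in their place "tool_from_camera" (4x4, takes a point from camera to tool coordinates, whose origin is the TCP and whose axes are the flange's). Camera axes: x right, y down, z forward; pixel columns grow to the right and rows downward; lengths in mm; the calibration is good to about 2 mm. A picture is of the moment at which its call begins: read the wrist's pose just before it. get_calibration takes no time and is no camera call.
- arm.close_job(): hands the job in; it is judged then, once.
The state is a dict: "clock": time; "joints": joint angles; "joint_vel": joint speeds; "tau": joint torques, N m; "tcp_pos": TCP position; "eef_rot": TCP orientation; "contact_force": force on the tool from outside, world axes, zero at the start; "torque": the same for the moment, N m; "width": opening from 0.0 (shut) to 1.0 (fully open); "gripper_force": force on a finger pad.
Only numpy, scipy, OpenCV 4.12 (cv2) and the standard library are available. Lean on these libraries where they do the work, as an engineer would, in place of code of your own. Each camera call takes 0.05 s, during which the arm holds its last target. There are 200 camera calls.

## Working session

There is one attempt and no reset: what is moved stays moved. The work goes in short steps, Python scripts to look and compute and a shell command to move; the robot and the scene stay as the last step left them, time stands still between calls to the robot, and variables do not carry over. Pictures are saved under pics/ and viewed, at most 14 in all, crops included, and the job is handed in when it is done.

```bash
ls; mkdir -p pics
python3 - <<'E'
from workcell import arm, vision
import cv2, numpy as np
s=arm.sense(); print(s)
for n in ("top","side"):
    c=vision.get_calibration(n); print(n,c)
    p,d=vision.read_camera(n); cv2.imwrite(f"pics/{n}0.png",cv2.resize(p[...,::-1],(800,600),interpolation=cv2.INTER_CUBIC)); np.savez(f"{n}0.npz",p=p,d=d)
print(vision.get_calibration("wrist"))
E
```

```text
pics
{'clock': 0.0, 'joints': array([ 1.20597943e+00,  2.76572134e-01,  1.50614142e+00, -1.08287358e-05,
        1.36073128e+00, -1.20969309e-01]), 'joint_vel': array([-0.00138472,  0.00043485,  0.00042795, -0.00029886, -0.00139116,
        0.00018928]), 'tau': array([ 8.47640531e-04, -4.16773546e+01, -2.45809579e+01, -5.57784142e-05,
        1.11370784e-02, -8.80442940e-06]), 'tcp_pos': array([138.6189672 , 557.46788243, 225.34947904]), 'eef_rot': array([-3.13975273e+00, -2.13001945e-04,  2.89774714e+00]), 'contact_force': array([-0.90414918, -0.58357444,  0.63672154]), 'torque': array([-0.00514445, -0.00432077,  0.01476139]), 'gripper_force': 0.0, 'width': 0.9999850810414759}
top {'vertical_fov': 45.85798456995253, 'cx': 250.52045383150568, 'cy': 192.0013102965962, 'dist_coeffs': array([-0.14154268,  0.        ,  0.        ,  0.        ,  0.        ]), 'R': array([[ 0.01681587, -0.99977067,  0.01326034],
       [-0.99060632, -0.01845883, -0.13549312],
       [ 0.13570682, -0.01085735, -0.99068955]]), 't': array([-17.1923237 , 557.5955808 , 908.77536626])}
side {'vertical_fov': 42.7
[... 203 characters left out ...]
62],
       [-0.3828263 , -0.55948178, -0.73513547],
       [ 0.41241471,  0.60855833, -0.67791656]]), 't': array([-467.14338801,  241.82080916,  828.32307337])}
{'vertical_fov': 69.22513944793069, 'cx': 254.31178581227528, 'cy': 191.64734020400468, 'dist_coeffs': array([-0.05468685,  0.        ,  0.        ,  0.        ,  0.        ]), 'tool_from_camera': array([[ 2.36718038e-04, -9.50218785e-01, -3.11583384e-01,
         7.93699860e+01],
       [ 9.99999972e-01,  2.17824109e-04,  9.54398493e-05,
        -1.29332044e+00],
       [-2.28183645e-05, -3.11583398e-01,  9.50218809e-01,
        -1.47065456e+02],
       [ 0.00000000e+00,  0.00000000e+00,  0.00000000e+00,
         1.00000000e+00]])}
```

View pics/top0.png

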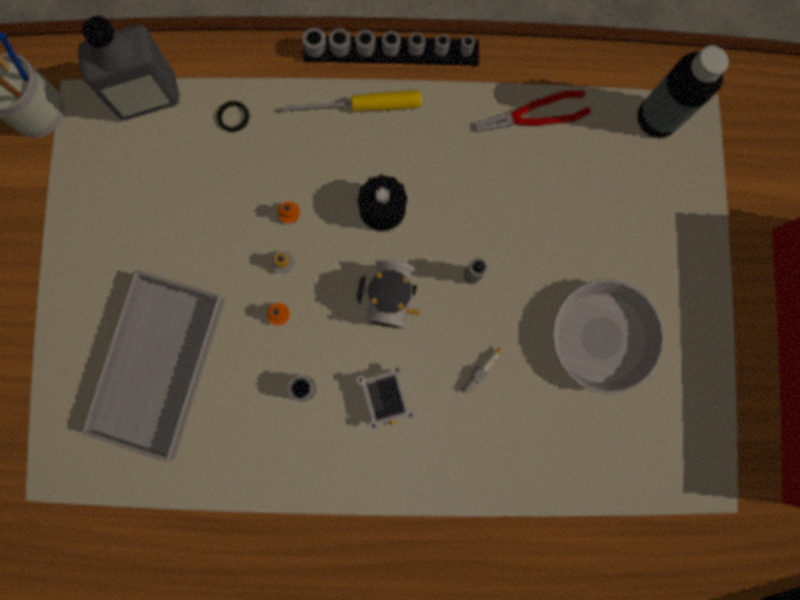

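View pics/side0.png

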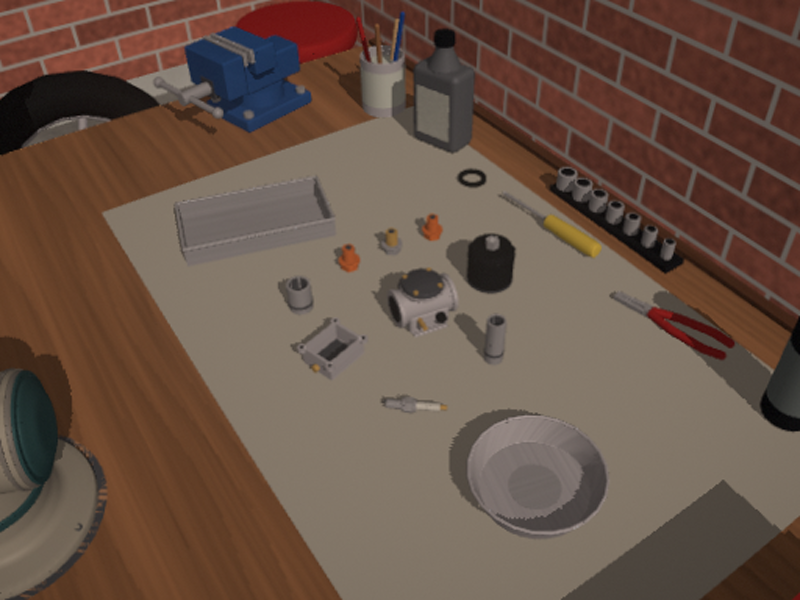

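Top view, in 800x600 pixels:
- filter (382,203)
- deep socket (476,270)
- wide socket (300,388)
- spark plug (482,370)
- tray (155,365)
- dish (608,336)
- carburettor (390,292)
- float bowl (385,398)

Three pieces are bolt-shaped: (288,212) orange, (281,261) steel with a brass thread, and (278,314) orange. The middle one fits the drain plug, and I'll check it in an enlarged crop. The seven rack sockets at the top (y≈45) are lined up beyond the stated area, so they aren't candidates.

```bash
cat > h.py <<'E'
import numpy as np, cv2
from workcell import arm, vision
from scipy.spatial.transform import Rotation as Ro
def K(c,h=384):
    f=h/2/np.tan(np.radians(c["vertical_fov"])/2); return np.array([[f,0,c["cx"]],[0,f,c["cy"]],[0,0,1]])
def ext(c,pose=None):
    "camera->world R,t"
    if "R" in c: R=np.array(c["R"]); return R.T,-R.T@np.array(c["t"])
    T=np.array(c["tool_from_camera"]); Rt=Ro.from_euler("xyz",pose["eef_rot"]).as_matrix()
    return Rt@T[:3,:3], Rt@T[:3,3]+pose["tcp_pos"]
def rays(c,uv):
    n=cv2.undistortPoints(np.float64(uv).reshape(-1,1,2),K(c),np.array(c["dist_coeffs"])).reshape(-1,2)
    return np.c_[n,np.ones(len(n))]
def onplane(c,uv,z,pose=None):
    R,t=ext(c,pose); d=rays(c,uv)@R.T; return t+d*((z-t[2])/d[:,2])[:,None]
def cloud(c,d,pose=None):
    R,t=ext(c,pose); v,u=np.mgrid[:d.shape[0],:d.shape[1]]
    P=(rays(c,np.c_[u.ravel(),v.ravel()])*d.reshape(-1,1))@R.T+t
    P[d.ravel()==0]=np.nan; return P.reshape(*d.shape,3)
E
python3 - <<'E'
from h import *
for n in ("top","side"):
    z=np.load(n+"0.npz"); c=vision.get_calibration(n); P=cloud(c,z["d"]); Z=P[...,2]
    print(n,"bench z",np.nanmedian(Z[(P[...,0]>250)&(P[...,0]<700)&(abs(P[...,1])<400)]))
    m=((Z>7)&(P[...,0]>200)&(P[...,0]<745)&(abs(P[...,1])<500)).astype(np.uint8)
    k,l,st,ce=cv2.connectedComponentsWithStats(m)
    for i in range(1,k):
        if st[i,4]<15: continue
        Q=P[l==i]; top=np.nanpercentile(Q[:,2],95); T=Q[Q[:,2]>top-5]
        (cx,cy),(w,h),a=cv2.minAreaRect(T[:,:2].astype(np.float32))
        print(i,st[i,4],ce[i].round(),"top %.0f"%top,"mean",np.nanmean(T[:,:2],0).round(1),"rect",np.round([cx,cy,w,h,a],1),"rgb",z["p"][l==i].mean(0).round())
a=np.load("top0.npz")["p"][120:220,150:220]; b=np.load("side0.npz")["p"][125:185,205:295]
cv2.imwrite("pics/crop.png",np.hstack([cv2.resize(a[...,::-1],(350,500),interpolation=3),cv2.resize(b[...,::-1],(450,500),interpolation=3)]))
E
```

```text
top bench z 2.214585107173889
1 915 [244. 130.] top 73 mean [691.9   8.5] rect [688.6  16.   17.9  34.9  27.9] rgb [24. 22. 20.]
12 165 [184. 136.] top 40 mean [682.  139.6] rect [6.824e+02 1.399e+02 1.790e+01 1.530e+01 2.000e-01] rgb [118.  56.  12.]
38 167 [180. 168.] top 40 mean [611.3 144.7] rect [611.7 144.6  15.8  17.    4.4] rgb [96. 80. 56.]
43 184 [304. 173.] top 72 mean [ 599.4 -118.8] rect [ 599.8 -118.3   22.6   23.7   89.3] rgb [60. 56. 51.]
45 1154 [248. 188.] top 74 mean [565.3  -4.1] rect [564.9  -3.3  52.4  52.8  64.7] rgb [66. 60. 54.]
46 1828 [ 94. 235.] top 37 mean [462.9 317.5] rect [465.3 315.4 129.4 234.1  74.8] rgb [90. 83. 76.]
51 1534 [395. 213.] top 38 mean [ 515.5 -303. ] rect [ 515.  -301.1  153.1  154.4   19.4] rgb [81. 74. 68.]
91 174 [177. 200.] top 40 mean [540.3 147.7] rect [540.3 147.8  16.7  16.8  65.5] rgb [124.  60.  13.]
305 208 [308. 237.] top 19 mean [ 464.9 -129.4] rect [ 467.1 -130.8   15.8   64.2   52.6] rgb [98. 90. 78.]
400 338 [246. 255.] top 34 mean [4.292e+02 4.000e-01] rect [429.6  -0.6  73.1  60.4  16.8] rgb [102.  93.  85.]
439 245 
[... 669 characters left out ...]
 144.5] rect [541.  144.8  16.8  15.8  17.8] rgb [140.  76.  45.]
49 1373 [270. 191.] top 73 mean [565.4  -8.3] rect [566.9  -6.8  52.1  52.   58.1] rgb [101.  92.  87.]
51 333 [192. 187.] top 46 mean [438.6 108.2] rect [439.6 109.1  35.1  32.   59.3] rgb [96. 89. 85.]
56 367 [316. 216.] top 71 mean [ 598.9 -119.8] rect [ 598.7 -120.4   25.4   23.5   52.1] rgb [95. 87. 84.]
57 797 [213. 222.] top 32 mean [428.5  -3.5] rect [429.6  -1.6  74.1  62.9  17.8] rgb [118. 107. 102.]
67 243 [264. 259.] top 20 mean [ 461.6 -130.8] rect [ 463.7 -133.8   14.5   60.9   44.8] rgb [129. 118. 108.]
68 2312 [345. 295.] top 38 mean [ 517.  -302.4] rect [ 514.5 -302.7  154.7  155.5   24.2] rgb [118. 107. 104.]
```

View pics/crop.png

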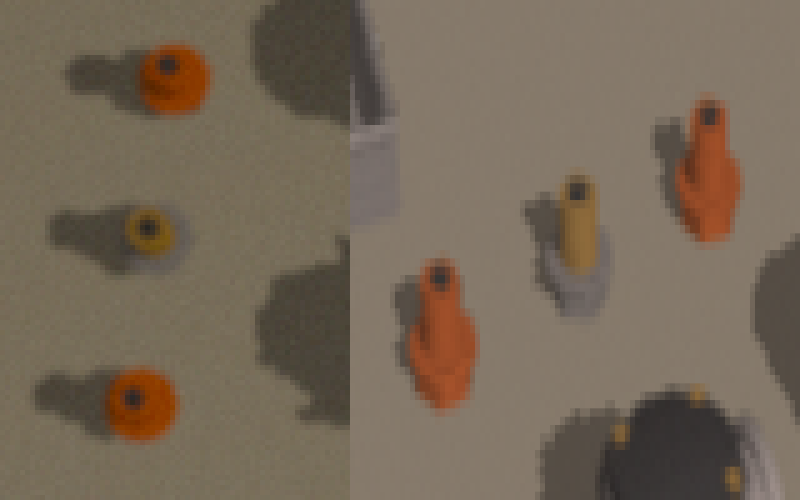

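The crop confirms it: the middle piece at source (180,168) has a brass thread and a steel head, and its two neighbours are orange. So the drain plug is at about (612,143). The filter goes first.

```bash
cat >> h.py <<'E'
def go(*targets):
    "print unit totals (tool axes as they stand, then spin) from the present pose through targets (x,y,z,yaw)"
    s=arm.sense(); p=s["tcp_pos"]; yaw=s["eef_rot"][2]
    print("at",p.round(1),"yaw",round(yaw,3),"clock",s["clock"],"w",round(s["width"]*85,1))
    for x,y,z,w in targets:
        d=np.array([x,y,z])-p; ax=np.array([np.cos(yaw),np.sin(yaw)]); ay=np.array([np.sin(yaw),-np.cos(yaw)])
        sp=-(((w-yaw)+np.pi)%(2*np.pi)-np.pi)/(np.pi/2)
        print("tx %.3f ty %.3f tz %.3f spin %.3f"%(d[:2]@ax/50,d[:2]@ay/50,-d[2]/50,sp)); p=np.array([x,y,z]); yaw=w
def look(x,y,r,zmin,zmax,save=None):
    "wrist camera: points within r of (x,y) and zmin<z<zmax"
    s=arm.sense(); c=vision.get_calibration("wrist"); p,d=vision.read_camera("wrist"); P=cloud(c,d,s)
    if save: cv2.imwrite("pics/"+save,p[...,::-1])
    m=(np.hypot(P[...,0]-x,P[...,1]-y)<r)&(P[...,2]>zmin)&(P[...,2]<zmax)
    Q=P[m]; 
    if len(Q)<10: print("few",len(Q)); return p,P,m
    (cx,cy),(w,h),a=cv2.minAreaRect(Q[:,:2].astype(np.float32)); (ex,ey),er=cv2.minEnclosingCircle(Q[:,:2].astype(np.float32))
    print(len(Q),"mean",Q.mean(0).round(1),"rect",np.round([cx,cy,w,h,a],1),"circ",np.round([ex,ey,er],1)); return p,P,m
E
python3 -c "
from h import *
go((690,7,160,1.306))"
```

```text
at [138.6 557.5 225.4] yaw 2.898 clock 0.1 w 85.1
tx -13.359 ty -8.023 tz 1.308 spin 1.013
```

```bash
R='{"tx":-0.56,"ty":-0.335,"tz":0.055}'
python3 -m jog '[{"tx":-0.56,"ty":-0.335,"tz":0.055},{"tx":-0.56,"ty":-0.335,"tz":0.055},{"tx":-0.56,"ty":-0.335,"tz":0.055},{"tx":-0.56,"ty":-0.335,"tz":0.055},{"tx":-0.56,"ty":-0.335,"tz":0.055},{"tx":-0.56,"ty":-0.335,"tz":0.055},{"tx":-0.56,"ty":-0.335,"tz":0.055},{"tx":-0.56,"ty":-0.335,"tz":0.055},{"tx":-0.56,"ty":-0.335,"tz":0.055},{"tx":-0.56,"ty":-0.335,"tz":0.055},{"tx":-0.56,"ty":-0.335,"tz":0.055},{"tx":-0.56,"ty":-0.335,"tz":0.055}]'
python3 -m jog '[{"tx":-0.56,"ty":-0.335,"tz":0.055},{"tx":-0.56,"ty":-0.335,"tz":0.055},{"tx":-0.56,"ty":-0.335,"tz":0.055},{"tx":-0.56,"ty":-0.335,"tz":0.055},{"tx":-0.56,"ty":-0.335,"tz":0.055},{"tx":-0.56,"ty":-0.335,"tz":0.055},{"tx":-0.56,"ty":-0.335,"tz":0.055},{"tx":-0.56,"ty":-0.335,"tz":0.055},{"tx":-0.56,"ty":-0.335,"tz":0.055},{"tx":-0.56,"ty":-0.335,"tz":0.055},{"tx":-0.56,"ty":-0.335,"tz":0.055},{"tx":-0.3,"ty":-0.3}]'
python3 -m jog '[{"spin":0.092},{"spin":0.092},{"spin":0.092},{"spin":0.092},{"spin":0.092},{"spin":0.092},{"spin":0.092},{"spin":0.092},{"spin":0.092},{"spin":0.092},{"spin":0.092},{}]'
python3 - <<'E'
from h import *
p,P,m=look(690,7,60,40,100,"w1.png")
look(690,7,60,66,90)
Q=P[m]; print(np.nanpercentile(Q[:,2],[5,50,95]))
E
```

```text
few 0
few 0
naninvalid input
invalid input
invalid input
  return np.nanmean(a, axis, out=out, keepdims=keepdims)
```

View pics/w1.png

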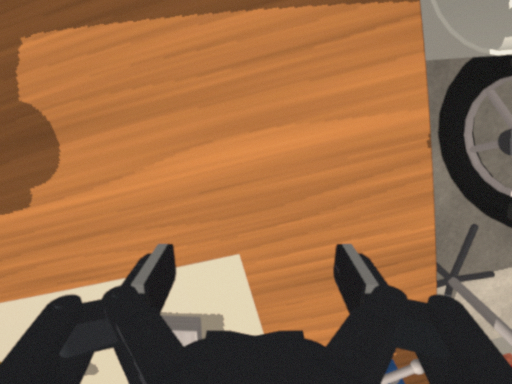

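The picture shows the bench below the start pose, so no move was made. The rows were probably refused because each one needs all five numbers.

```bash
python3 -m jog '[{"tx":-0.56,"ty":-0.335,"tz":0.055,"spin":0,"gripper":1},{"tx":-0.56,"ty":-0.335,"tz":0.055,"spin":0,"gripper":1},{"tx":-0.56,"ty":-0.335,"tz":0.055,"spin":0,"gripper":1},{"tx":-0.56,"ty":-0.335,"tz":0.055,"spin":0,"gripper":1},{"tx":-0.56,"ty":-0.335,"tz":0.055,"spin":0,"gripper":1},{"tx":-0.56,"ty":-0.335,"tz":0.055,"spin":0,"gripper":1}]'
python3 -c "
from h import *
go((690,7,160,1.306))"
```

```text
clock: 0.8
tcp_pos: [278.3, 418.9, 209.5]
eef_rot: [-3.142, 0.0, 2.898]
contact_force: [0.5, -0.2, -0.4]
width: 0.999
gripper_force: 0.0
at [278.3 418.9 209.5] yaw 2.898 clock 0.8 w 84.9
tx -9.978 ty -6.008 tz 0.990 spin 1.014
```

```bash
python3 -m jog '[{"tx":-0.83,"ty":-0.5,"tz":0.08,"spin":0,"gripper":1},{"tx":-0.83,"ty":-0.5,"tz":0.08,"spin":0,"gripper":1},{"tx":-0.83,"ty":-0.5,"tz":0.08,"spin":0,"gripper":1},{"tx":-0.83,"ty":-0.5,"tz":0.08,"spin":0,"gripper":1},{"tx":-0.83,"ty":-0.5,"tz":0.08,"spin":0,"gripper":1},{"tx":-0.83,"ty":-0.5,"tz":0.08,"spin":0,"gripper":1},{"tx":-0.83,"ty":-0.5,"tz":0.08,"spin":0,"gripper":1},{"tx":-0.83,"ty":-0.5,"tz":0.08,"spin":0,"gripper":1},{"tx":-0.83,"ty":-0.5,"tz":0.08,"spin":0,"gripper":1},{"tx":-0.83,"ty":-0.5,"tz":0.08,"spin":0,"gripper":1},{"tx":-0.83,"ty":-0.5,"tz":0.08,"spin":0,"gripper":1},{"tx":-0.83,"ty":-0.5,"tz":0.08,"spin":0,"gripper":1}]'
python3 -m jog '[{"tx":0,"ty":0,"tz":0,"spin":0.092,"gripper":1},{"tx":0,"ty":0,"tz":0,"spin":0.092,"gripper":1},{"tx":0,"ty":0,"tz":0,"spin":0.092,"gripper":1},{"tx":0,"ty":0,"tz":0,"spin":0.092,"gripper":1},{"tx":0,"ty":0,"tz":0,"spin":0.092,"gripper":1},{"tx":0,"ty":0,"tz":0,"spin":0.092,"gripper":1},{"tx":0,"ty":0,"tz":0,"spin":0.092,"gripper":1},{"tx":0,"ty":0,"tz":0,"spin":0.092,"gripper":1},{"tx":0,"ty":0,"tz":0,"spin":0.092,"gripper":1},{"tx":0,"ty":0,"tz":0,"spin":0.092,"gripper":1},{"tx":0,"ty":0,"tz":0,"spin":0.092,"gripper":1},{"tx":0,"ty":0,"tz":0,"spin":0,"gripper":1}]'
python3 - <<'E'
from h import *
p,P,m=look(690,7,60,40,100,"w2.png")
look(690,7,60,66,90)
Q=P[m]; print(np.nanpercentile(Q[:,2],[5,50,95]))
go((690,7,45,1.306))
E
```

```text
clock: 2.0
tcp_pos: [689.5, 7.0, 161.2]
eef_rot: [3.141, -0.0, 2.897]
contact_force: [1.2, 0.6, -0.1]
width: 1.0
gripper_force: 0.0
clock: 3.2
tcp_pos: [688.3, 8.6, 161.3]
eef_rot: [-3.141, 0.0, 1.308]
contact_force: [-0.6, 0.8, -0.1]
width: 1.004
gripper_force: 0.0
3717 mean [694.2  11.4  61.1] rect [693.3   7.6  66.3  66.   80.2] circ [693.3   7.5  34. ]
343 mean [693.5   8.1  72.9] rect [693.3   7.3  19.   17.1  71.6] circ [693.2   7.3   9.7]
[54.23026873 61.16548836 73.11060959]
at [688.3   8.6 161.4] yaw 1.311 clock 3.3 w 84.7
tx -0.023 ty 0.041 tz 2.328 spin 0.003
```

View pics/w2.png

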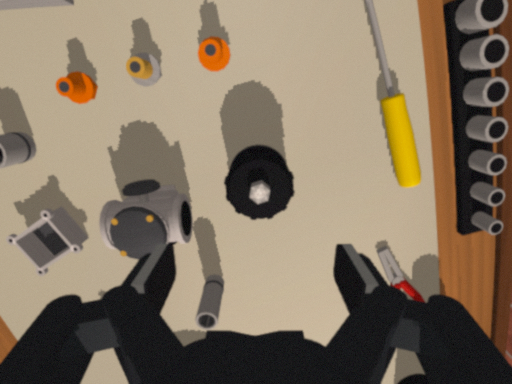

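In the wrist view the filter is at (260,183), central between the jaws. It measures (693.3,7.4). Descend, grip and test-lift.

```bash
python3 -m jog '[{"tx":0,"ty":0.1,"tz":0,"spin":0,"gripper":1},{"tx":0,"ty":0,"tz":0.46,"spin":0,"gripper":1},{"tx":0,"ty":0,"tz":0.46,"spin":0,"gripper":1},{"tx":0,"ty":0,"tz":0.46,"spin":0,"gripper":1},{"tx":0,"ty":0,"tz":0.46,"spin":0,"gripper":1},{"tx":0,"ty":0,"tz":0.46,"spin":0,"gripper":1},{"tx":0,"ty":0,"tz":0,"spin":0,"gripper":1}]' 45
python3 -m jog '[{"tx":0,"ty":0,"tz":0,"spin":0,"gripper":0.2},{"tx":0,"ty":0,"tz":0,"spin":0,"gripper":0.2},{"tx":0,"ty":0,"tz":0,"spin":0,"gripper":0.2},{"tx":0,"ty":0,"tz":0,"spin":0,"gripper":0.2},{"tx":0,"ty":0,"tz":0,"spin":0,"gripper":0.2},{"tx":0,"ty":0,"tz":0,"spin":0,"gripper":0.2}]' 45
```

```text
clock: 4.0
tcp_pos: [690.8, 7.4, 43.0]
eef_rot: [-3.134, 0.001, 1.309]
contact_force: [0.8, -0.1, -0.3]
width: 0.997
gripper_force: 0.0
clock: 4.6
tcp_pos: [693.3, 7.6, 49.3]
eef_rot: [3.141, -0.001, 1.309]
contact_force: [-2.6, -0.2, 6.2]
width: 0.661
gripper_force: 44.4
```

```bash
python3 -c "
from h import *
print(arm.sense())
look(693,7,60,55,100,'w3.png'); print(arm.sense()['tcp_pos'])
p,d=vision.read_camera('side'); cv2.imwrite('pics/w3.png',np.hstack([cv2.imread('pics/w3.png')[:,:400],cv2.resize(p[90:230,230:376,::-1],(400,384))]))"
```

```text
{'clock': 4.6, 'joints': array([-8.95720073e-02,  5.75171037e-01,  1.47048162e+00,  5.25570980e-04,
        1.09477223e+00,  1.72475326e-01]), 'joint_vel': array([ 0.00175199, -0.00035238,  0.00053539,  0.00181005, -0.00032114,
        0.00102022]), 'tau': array([-4.44064736e-01, -5.19651031e+01, -2.14326221e+01, -1.69509756e-01,
       -1.39713317e+00,  1.10545324e-02]), 'tcp_pos': array([693.32590606,   7.58347284,  49.33244048]), 'eef_rot': array([ 3.14052248e+00, -6.60890649e-04,  1.30850878e+00]), 'contact_force': array([-2.60232395, -0.22432566,  6.21268114]), 'torque': array([0.17678392, 0.84212616, 0.04158658]), 'gripper_force': 44.41226648516022, 'width': 0.6610489203602453}
12188 mean [695.2  12.2  67.9] rect [695.5   9.   72.   68.5  25.2] circ [693.6  12.9  46.5]
[693.32004533   7.56609285  49.33596024]
```

View pics/w3.png

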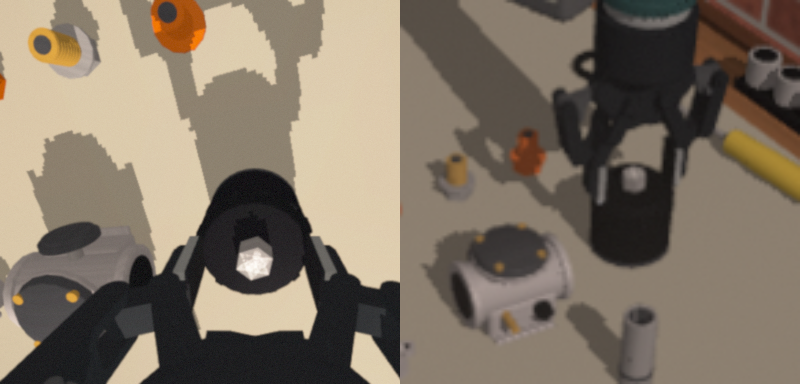

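The pads sit at the dome's edge, too high, and the arm was pushed up about 3 mm. Open, go lower and grip again.

```bash
python3 -m jog '[{"tx":0,"ty":0,"tz":0,"spin":0,"gripper":1},{"tx":0,"ty":0,"tz":0,"spin":0,"gripper":1},{"tx":0,"ty":0,"tz":0,"spin":0,"gripper":1},{"tx":0,"ty":0,"tz":0,"spin":0,"gripper":1},{"tx":0,"ty":0,"tz":0.15,"spin":0,"gripper":1},{"tx":0,"ty":0,"tz":0.15,"spin":0,"gripper":1},{"tx":0,"ty":0,"tz":0,"spin":0,"gripper":1},{"tx":0,"ty":0,"tz":0,"spin":0,"gripper":1}]' 45
python3 -m jog '[{"tx":0,"ty":0,"tz":0,"spin":0,"gripper":0.2},{"tx":0,"ty":0,"tz":0,"spin":0,"gripper":0.2},{"tx":0,"ty":0,"tz":0,"spin":0,"gripper":0.2},{"tx":0,"ty":0,"tz":0,"spin":0,"gripper":0.2},{"tx":0,"ty":0,"tz":0,"spin":0,"gripper":0.2},{"tx":0,"ty":0,"tz":0,"spin":0,"gripper":0.2}]' 45
```

```text
clock: 5.5
tcp_pos: [692.9, 7.4, 30.9]
eef_rot: [-3.14, 0.0, 1.308]
contact_force: [-0.2, -0.8, -0.3]
width: 1.003
gripper_force: 0.0
clock: 6.1
tcp_pos: [693.9, 7.2, 32.3]
eef_rot: [3.14, -0.0, 1.308]
contact_force: [0.9, -0.5, 4.1]
width: 0.747
gripper_force: 50.5
```

```bash
python3 -m jog '[{"tx":0,"ty":0,"tz":-0.1,"spin":0,"gripper":0.2},{"tx":0,"ty":0,"tz":-0.2,"spin":0,"gripper":0.2},{"tx":0,"ty":0,"tz":-0.4,"spin":0,"gripper":0.2},{"tx":0,"ty":0,"tz":-0.4,"spin":0,"gripper":0.2},{"tx":0,"ty":0,"tz":-0.4,"spin":0,"gripper":0.2},{"tx":0,"ty":0,"tz":-0.4,"spin":0,"gripper":0.2},{"tx":0,"ty":0,"tz":-0.4,"spin":0,"gripper":0.2},{"tx":0,"ty":0,"tz":0,"spin":0,"gripper":0.2}]'
python3 -c "
from h import *
look(693,7,60,125,200,'w4.png')
go((511.8,301.9,140,1.306))"
```

```text
clock: 6.9
tcp_pos: [695.0, 7.2, 150.1]
eef_rot: [3.136, -0.001, 1.308]
contact_force: [0.5, -0.6, -1.7]
width: 0.744
gripper_force: 50.3
16535 mean [697.6  15.6 177.2] rect [698.2   8.7  73.2  67.5  21.9] circ [696.8  12.1  45.9]
at [693.9   7.3 148.1] yaw 1.308 clock 6.95 w 63.5
tx 4.745 ty -5.047 tz 0.162 spin 0.001
```

```bash
python3 -m jog '[{"tx":0.2,"ty":-0.21,"tz":0,"spin":0,"gripper":0.2},{"tx":0.45,"ty":-0.48,"tz":0,"spin":0,"gripper":0.2},{"tx":0.45,"ty":-0.48,"tz":0,"spin":0,"gripper":0.2},{"tx":0.45,"ty":-0.48,"tz":0,"spin":0,"gripper":0.2},{"tx":0.45,"ty":-0.48,"tz":0,"spin":0,"gripper":0.2},{"tx":0.45,"ty":-0.48,"tz":0,"spin":0,"gripper":0.2},{"tx":0.45,"ty":-0.48,"tz":0,"spin":0,"gripper":0.2},{"tx":0.45,"ty":-0.48,"tz":0,"spin":0,"gripper":0.2},{"tx":0.45,"ty":-0.48,"tz":0,"spin":0,"gripper":0.2},{"tx":0.45,"ty":-0.48,"tz":0,"spin":0,"gripper":0.2},{"tx":0.45,"ty":-0.48,"tz":0,"spin":0,"gripper":0.2},{"tx":0.05,"ty":-0.05,"tz":0,"spin":0,"gripper":0.2}]'
python3 -m jog '[{"tx":0,"ty":0,"tz":0,"spin":0,"gripper":0.2},{"tx":0,"ty":0,"tz":0,"spin":0,"gripper":0.2}]'
python3 -c "
from h import *
p,d=vision.read_camera('top'); s=arm.sense()
p2,d2=vision.read_camera('wrist')
cv2.imwrite('pics/t5.png',np.hstack([cv2.resize(p[100:350,0:250,::-1],(384,384)),p2[:,50:462,::-1]]))
go((511.8,301.9,37,1.306))"
```

```text
clock: 8.15
tcp_pos: [505.8, 305.4, 145.0]
eef_rot: [-3.136, 0.001, 1.312]
contact_force: [0.4, -1.1, -3.5]
width: 0.744
gripper_force: 50.4
clock: 8.35
tcp_pos: [510.1, 301.8, 145.9]
eef_rot: [-3.141, 0.001, 1.308]
contact_force: [-0.2, 0.4, -2.0]
width: 0.744
gripper_force: 50.4
at [510.8 301.4 146.3] yaw 1.307 clock 8.45 w 63.3
tx 0.014 ty 0.016 tz 2.185 spin 0.001
```

View pics/t5.png

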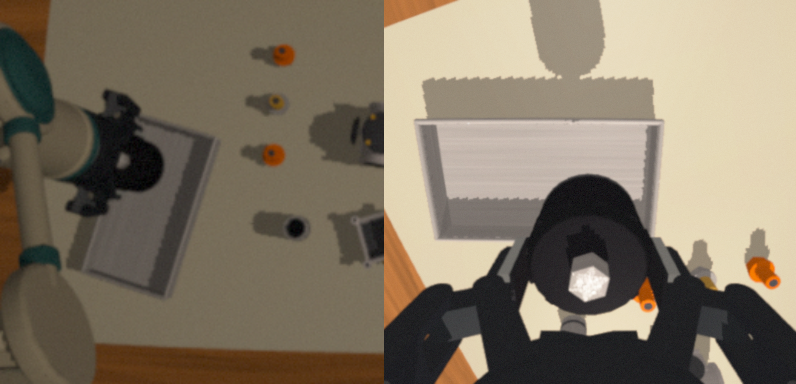

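Left, from the top: the gripper and filter are over the upper end of the tray. Right, from the wrist: the tray at (415–663,120–240) with the filter held upright in front of it. I'll check the tray pose in the wrist depth, then lower.

```bash
python3 - <<'E'
from h import *
look(465,314,150,24,42)
E
python3 -m jog '[{"tx":0,"ty":0,"tz":0.4,"spin":0,"gripper":0.2},{"tx":0,"ty":0,"tz":0.4,"spin":0,"gripper":0.2},{"tx":0,"ty":0,"tz":0.4,"spin":0,"gripper":0.2},{"tx":0,"ty":0,"tz":0.4,"spin":0,"gripper":0.2},{"tx":0,"ty":0,"tz":0,"spin":0,"gripper":0.2}]'
```

```text
4062 mean [452.9 333.6  32. ] rect [465.7 314.3 127.  233.9  74.6] circ [466.1 314.7 130.4]
clock: 9.0
tcp_pos: [509.0, 300.5, 63.9]
eef_rot: [-3.137, 0.004, 1.307]
contact_force: [0.0, -0.0, -2.2]
width: 0.747
gripper_force: 50.9
```

```bash
python3 -m jog '[{"tx":0,"ty":0,"tz":0.2,"spin":0,"gripper":0.2},{"tx":0,"ty":0,"tz":0.15,"spin":0,"gripper":0.2},{"tx":0,"ty":0,"tz":0.05,"spin":0,"gripper":0.2},{"tx":0,"ty":0,"tz":0.05,"spin":0,"gripper":0.2},{"tx":0,"ty":0,"tz":0.05,"spin":0,"gripper":0.2},{"tx":0,"ty":0,"tz":0,"spin":0,"gripper":0.2},{"tx":0,"ty":0,"tz":0,"spin":0,"gripper":0.2}]'
```

```text
clock: 9.7
tcp_pos: [510.7, 302.5, 41.9]
eef_rot: [3.141, -0.0, 1.308]
contact_force: [-0.6, 0.0, -2.2]
width: 0.752
gripper_force: 50.9
```

```bash
python3 -m jog '[{"tx":0,"ty":0,"tz":0.03,"spin":0,"gripper":0.2},{"tx":0,"ty":0,"tz":0.03,"spin":0,"gripper":0.2},{"tx":0,"ty":0,"tz":0.03,"spin":0,"gripper":0.2},{"tx":0,"ty":0,"tz":0.02,"spin":0,"gripper":0.2},{"tx":0,"ty":0,"tz":0,"spin":0,"gripper":0.2},{"tx":0,"ty":0,"tz":0,"spin":0,"gripper":0.2}]'
```

```text
clock: 10.3
tcp_pos: [510.5, 302.4, 36.4]
eef_rot: [-3.142, -0.0, 1.308]
contact_force: [-0.5, -0.5, -0.4]
width: 0.748
gripper_force: 51.2
```

Contact made (load taken off). Release and rise, then head for the wide socket.

```bash
python3 -m jog '[{"tx":0,"ty":0,"tz":0,"spin":0,"gripper":0.85},{"tx":0,"ty":0,"tz":0,"spin":0,"gripper":0.85},{"tx":0,"ty":0,"tz":0,"spin":0,"gripper":0.85},{"tx":0,"ty":0,"tz":0,"spin":0,"gripper":0.85},{"tx":0,"ty":0,"tz":-0.2,"spin":0,"gripper":0.85},{"tx":0,"ty":0,"tz":-0.4,"spin":0,"gripper":0.85},{"tx":0,"ty":0,"tz":-0.5,"spin":0,"gripper":0.85},{"tx":0,"ty":0,"tz":-0.5,"spin":0,"gripper":0.85},{"tx":0,"ty":0,"tz":-0.5,"spin":0,"gripper":0.85},{"tx":0,"ty":0,"tz":-0.3,"spin":0,"gripper":0.85},{"tx":0,"ty":0,"tz":0,"spin":0,"gripper":0.85}]'
python3 - <<'E'
from h import *
look(511,302,60,70,100)
go((439.5,110.5,150,2.876))
E
```

```text
clock: 11.4
tcp_pos: [512.4, 303.2, 159.6]
eef_rot: [3.136, -0.004, 1.308]
contact_force: [-0.5, 0.3, 0.0]
width: 0.921
gripper_force: 0.0
357 mean [511.5 303.   76.9] rect [511.3 302.3  18.9  16.9  63.9] circ [511.1 302.4   9.6]
at [511.3 302.7 157.8] yaw 1.308 clock 11.45 w 78.6
tx -4.085 ty -0.389 tz 0.156 spin -0.998
```

```bash
python3 -m jog '[{"tx":-0.2,"ty":-0.02,"tz":0,"spin":0,"gripper":0.4},{"tx":-0.5,"ty":-0.05,"tz":0.02,"spin":0,"gripper":0.4},{"tx":-0.5,"ty":-0.05,"tz":0.02,"spin":0,"gripper":0.4},{"tx":-0.5,"ty":-0.05,"tz":0.02,"spin":0,"gripper":0.4},{"tx":-0.5,"ty":-0.05,"tz":0.02,"spin":0,"gripper":0.4},{"tx":-0.5,"ty":-0.05,"tz":0.02,"spin":0,"gripper":0.4},{"tx":-0.5,"ty":-0.05,"tz":0.02,"spin":0,"gripper":0.4},{"tx":-0.5,"ty":-0.05,"tz":0.02,"spin":0,"gripper":0.4},{"tx":-0.4,"ty":-0.02,"tz":0.02,"spin":0,"gripper":0.4}]'
python3 -m jog '[{"tx":0,"ty":0,"tz":0,"spin":-0.091,"gripper":0.4},{"tx":0,"ty":0,"tz":0,"spin":-0.091,"gripper":0.4},{"tx":0,"ty":0,"tz":0,"spin":-0.091,"gripper":0.4},{"tx":0,"ty":0,"tz":0,"spin":-0.091,"gripper":0.4},{"tx":0,"ty":0,"tz":0,"spin":-0.091,"gripper":0.4},{"tx":0,"ty":0,"tz":0,"spin":-0.091,"gripper":0.4},{"tx":0,"ty":0,"tz":0,"spin":-0.091,"gripper":0.4},{"tx":0,"ty":0,"tz":0,"spin":-0.091,"gripper":0.4},{"tx":0,"ty":0,"tz":0,"spin":-0.091,"gripper":0.4},{"tx":0,"ty":0,"tz":0,"spin":-0.091,"gripper":0.4},{"tx":0,"ty":0,"tz":0,"spin":-0.091,"gripper":0.4},{"tx":0,"ty":0,"tz":0,"spin":0,"gripper":0.4}]'
python3 - <<'E'
from h import *
look(439.5,110.5,40,36,60)
go((439.5,110.5,30,2.876))
E
```

```text
clock: 12.35
tcp_pos: [436.1, 107.7, 146.8]
eef_rot: [-3.138, 0.002, 1.308]
contact_force: [0.7, -1.1, 0.1]
width: 0.701
gripper_force: 0.0
clock: 13.55
tcp_pos: [437.1, 108.9, 147.0]
eef_rot: [-3.14, -0.003, 2.88]
contact_force: [-0.8, -0.3, -0.7]
width: 0.696
gripper_force: 0.0
509 mean [438.1 110.4  42.3] rect [438.3 110.2  33.1  33.1  19. ] circ [438.6 110.4  17. ]
at [437.3 109.  147.2] yaw 2.877 clock 13.6 w 59.4
tx -0.034 ty 0.040 tz 2.344 spin 0.001
```

```bash
python3 -m jog '[{"tx":-0.015,"ty":0.03,"tz":0.2,"spin":0,"gripper":0.4},{"tx":0,"ty":0,"tz":0.5,"spin":0,"gripper":0.4},{"tx":0,"ty":0,"tz":0.5,"spin":0,"gripper":0.4},{"tx":0,"ty":0,"tz":0.5,"spin":0,"gripper":0.4},{"tx":0,"ty":0,"tz":0.5,"spin":0,"gripper":0.4},{"tx":0,"ty":0,"tz":0.25,"spin":0,"gripper":0.4},{"tx":0,"ty":0,"tz":0,"spin":0,"gripper":0.4},{"tx":0,"ty":0,"tz":0,"spin":0,"gripper":0.4}]' 45
python3 -m jog '[{"tx":0,"ty":0,"tz":0,"spin":0,"gripper":-0.5},{"tx":0,"ty":0,"tz":0,"spin":0,"gripper":-0.5},{"tx":0,"ty":0,"tz":0,"spin":0,"gripper":-0.5},{"tx":0,"ty":0,"tz":0,"spin":0,"gripper":-0.5},{"tx":0,"ty":0,"tz":0,"spin":0,"gripper":-0.5},{"tx":0,"ty":0,"tz":0,"spin":0,"gripper":-0.5}]' 45
```

```text
clock: 14.4
tcp_pos: [439.4, 110.7, 25.3]
eef_rot: [-3.141, -0.001, 2.88]
contact_force: [-0.5, -0.5, -0.3]
width: 0.704
gripper_force: 0.0
clock: 15.0
tcp_pos: [440.5, 110.9, 26.8]
eef_rot: [3.141, 0.002, 2.88]
contact_force: [-1.3, 0.3, 6.9]
width: 0.379
gripper_force: 44.5
```

```bash
python3 -m jog '[{"tx":0,"ty":0,"tz":-0.1,"spin":0,"gripper":-0.5},{"tx":0,"ty":0,"tz":-0.3,"spin":0,"gripper":-0.5},{"tx":0,"ty":0,"tz":-0.5,"spin":0,"gripper":-0.5},{"tx":0,"ty":0,"tz":-0.5,"spin":0,"gripper":-0.5},{"tx":0,"ty":0,"tz":-0.5,"spin":0,"gripper":-0.5},{"tx":0,"ty":0,"tz":0,"spin":0,"gripper":-0.5}]'
python3 -c "
from h import *
go((432,323.6,120,2.876),(432,323.6,32,2.876))"
```

```text
clock: 15.6
tcp_pos: [442.1, 110.9, 123.7]
eef_rot: [3.139, 0.007, 2.88]
contact_force: [1.1, -0.2, -1.5]
width: 0.375
gripper_force: 45.0
at [442.1 110.9 123.7] yaw 2.88 clock 15.6 w 31.8
tx 1.294 ty 4.057 tz 0.074 spin 0.003
tx 0.000 ty 0.000 tz 1.760 spin -0.000
```

```bash
python3 -m jog '[{"tx":0.06,"ty":0.2,"tz":0,"spin":0,"gripper":-0.5},{"tx":0.15,"ty":0.48,"tz":0,"spin":0,"gripper":-0.5},{"tx":0.15,"ty":0.48,"tz":0,"spin":0,"gripper":-0.5},{"tx":0.15,"ty":0.48,"tz":0,"spin":0,"gripper":-0.5},{"tx":0.15,"ty":0.48,"tz":0,"spin":0,"gripper":-0.5},{"tx":0.15,"ty":0.48,"tz":0,"spin":0,"gripper":-0.5},{"tx":0.15,"ty":0.48,"tz":0,"spin":0,"gripper":-0.5},{"tx":0.15,"ty":0.48,"tz":0,"spin":0,"gripper":-0.5},{"tx":0.1,"ty":0.48,"tz":0,"spin":0,"gripper":-0.5},{"tx":0,"ty":0.04,"tz":0,"spin":0,"gripper":-0.5},{"tx":0,"ty":0,"tz":0,"spin":0,"gripper":-0.5},{"tx":0,"ty":0,"tz":0,"spin":0,"gripper":-0.5}]'
python3 -m jog '[{"tx":0,"ty":0,"tz":0.4,"spin":0,"gripper":-0.5},{"tx":0,"ty":0,"tz":0.4,"spin":0,"gripper":-0.5},{"tx":0,"ty":0,"tz":0.4,"spin":0,"gripper":-0.5},{"tx":0,"ty":0,"tz":0.3,"spin":0,"gripper":-0.5},{"tx":0,"ty":0,"tz":0.1,"spin":0,"gripper":-0.5},{"tx":0,"ty":0,"tz":0,"spin":0,"gripper":-0.5},{"tx":0,"ty":0,"tz":0,"spin":0,"gripper":-0.5}]'
```

```text
clock: 16.8
tcp_pos: [432.8, 322.6, 119.5]
eef_rot: [-3.139, -0.002, 2.881]
contact_force: [-0.3, -0.3, -1.5]
width: 0.375
gripper_force: 45.1
clock: 17.5
tcp_pos: [434.4, 323.3, 41.3]
eef_rot: [3.141, 0.001, 2.88]
contact_force: [-0.6, -0.6, -1.1]
width: 0.378
gripper_force: 45.1
```

```bash
python3 -m jog '[{"tx":0,"ty":0,"tz":0.08,"spin":0,"gripper":-0.5},{"tx":0,"ty":0,"tz":0.04,"spin":0,"gripper":-0.5},{"tx":0,"ty":0,"tz":0.04,"spin":0,"gripper":-0.5},{"tx":0,"ty":0,"tz":0.04,"spin":0,"gripper":-0.5},{"tx":0,"ty":0,"tz":0,"spin":0,"gripper":-0.5},{"tx":0,"ty":0,"tz":0,"spin":0,"gripper":-0.5}]'
```

```text
clock: 18.1
tcp_pos: [433.9, 323.5, 30.9]
eef_rot: [3.141, 0.0, 2.881]
contact_force: [-0.7, -0.3, 0.8]
width: 0.375
gripper_force: 45.3
```

```bash
python3 -m jog '[{"tx":0,"ty":0,"tz":0,"spin":0,"gripper":0.2},{"tx":0,"ty":0,"tz":0,"spin":0,"gripper":0.2},{"tx":0,"ty":0,"tz":0,"spin":0,"gripper":0.2},{"tx":0,"ty":0,"tz":0,"spin":0,"gripper":0.2},{"tx":0,"ty":0,"tz":-0.2,"spin":0,"gripper":0.2},{"tx":0,"ty":0,"tz":-0.4,"spin":0,"gripper":0.2},{"tx":0,"ty":0,"tz":-0.5,"spin":0,"gripper":0.2},{"tx":0,"ty":0,"tz":-0.5,"spin":0,"gripper":0.2},{"tx":0,"ty":0,"tz":-0.5,"spin":0,"gripper":0.2},{"tx":0,"ty":0,"tz":-0.3,"spin":0,"gripper":0.2},{"tx":0,"ty":0,"tz":0,"spin":0,"gripper":0.2}]'
python3 - <<'E'
from h import *
look(432,323,35,40,60)
go((612,143,145,2.876))
E
```

```text
clock: 19.2
tcp_pos: [435.5, 324.4, 153.8]
eef_rot: [3.137, 0.005, 2.881]
contact_force: [0.4, -0.6, 0.0]
width: 0.603
gripper_force: 0.0
504 mean [431.5 322.9  46.2] rect [431.6 323.   32.7  33.1  30.9] circ [431.8 322.9  16.8]
at [434.5 323.8 152.2] yaw 2.881 clock 19.25 w 51.0
tx -4.362 ty -2.578 tz 0.144 spin 0.003
```

```bash
python3 -m jog '[{"tx":-0.2,"ty":-0.12,"tz":0,"spin":0,"gripper":0.2},{"tx":-0.5,"ty":-0.29,"tz":0.02,"spin":0,"gripper":0.2},{"tx":-0.5,"ty":-0.29,"tz":0.02,"spin":0,"gripper":0.2},{"tx":-0.5,"ty":-0.29,"tz":0.02,"spin":0,"gripper":0.2},{"tx":-0.5,"ty":-0.29,"tz":0.02,"spin":0,"gripper":0.2},{"tx":-0.5,"ty":-0.29,"tz":0.02,"spin":0,"gripper":0.2},{"tx":-0.5,"ty":-0.29,"tz":0.02,"spin":0,"gripper":0.2},{"tx":-0.5,"ty":-0.29,"tz":0.02,"spin":0,"gripper":0.2},{"tx":-0.5,"ty":-0.29,"tz":0,"spin":0,"gripper":0.2},{"tx":-0.17,"ty":-0.14,"tz":0,"spin":0,"gripper":0.2},{"tx":0,"ty":0,"tz":0,"spin":0,"gripper":0.2},{"tx":0,"ty":0,"tz":0,"spin":0,"gripper":0.2}]'
python3 - <<'E'
from h import *
p,P,m=look(612,143,30,28,50); print(p[m].mean(0))
p,P,m=look(612,143,30,9,50)
go((612,143,30,2.876))
E
```

```text
clock: 20.45
tcp_pos: [610.5, 142.6, 142.8]
eef_rot: [-3.141, -0.003, 2.88]
contact_force: [0.2, 0.5, -0.1]
width: 0.596
gripper_force: 0.0
298 mean [610.5 143.5  35.9] rect [611.2 143.7  17.4  17.3  76.2] circ [611.6 143.5   9.2]
[153.51342282 118.24832215  61.88255034]
716 mean [608.4 144.2  23.9] rect [610.5 143.5  31.1  29.1  74.1] circ [611.6 143.3  15.9]
at [610.5 143.3 143.4] yaw 2.881 clock 20.55 w 51.2
tx -0.031 ty 0.003 tz 2.269 spin 0.003
```

```bash
python3 -m jog '[{"tx":-0.02,"ty":0.005,"tz":0.17,"spin":0,"gripper":0.2},{"tx":0,"ty":0,"tz":0.5,"spin":0,"gripper":0.2},{"tx":0,"ty":0,"tz":0.5,"spin":0,"gripper":0.2},{"tx":0,"ty":0,"tz":0.5,"spin":0,"gripper":0.2},{"tx":0,"ty":0,"tz":0.4,"spin":0,"gripper":0.2},{"tx":0,"ty":0,"tz":0.1,"spin":0,"gripper":0.2},{"tx":0,"ty":0,"tz":0,"spin":0,"gripper":0.2},{"tx":0,"ty":0,"tz":0,"spin":0,"gripper":0.2}]' 40
python3 -m jog '[{"tx":0,"ty":0,"tz":0,"spin":0,"gripper":-0.9},{"tx":0,"ty":0,"tz":0,"spin":0,"gripper":-0.9},{"tx":0,"ty":0,"tz":0,"spin":0,"gripper":-0.9},{"tx":0,"ty":0,"tz":0,"spin":0,"gripper":-0.9},{"tx":0,"ty":0,"tz":0,"spin":0,"gripper":-0.9},{"tx":0,"ty":0,"tz":0,"spin":0,"gripper":-0.9},{"tx":0,"ty":0,"tz":0,"spin":0,"gripper":-0.9}]' 40
```

```text
clock: 21.35
tcp_pos: [613.3, 142.8, 36.1]
eef_rot: [3.141, 0.002, 2.881]
contact_force: [1.3, -0.2, 0.2]
width: 0.602
gripper_force: 0.0
clock: 22.05
tcp_pos: [612.7, 142.3, 35.2]
eef_rot: [3.141, -0.0, 2.88]
contact_force: [0.0, 0.2, -0.2]
width: 0.053
gripper_force: 0.0
```

The jaws closed on nothing. Look before doing anything else.

```bash
python3 -c "
from h import *
p,d=vision.read_camera('side'); p2,d2=vision.read_camera('wrist')
cv2.imwrite('pics/w6.png',np.hstack([cv2.resize(p[90:210,190:310,::-1],(400,400),interpolation=3),cv2.resize(p2[184:384,150:350,::-1],(400,400))]))"
```

```text
(no output)
```

View pics/w6.png

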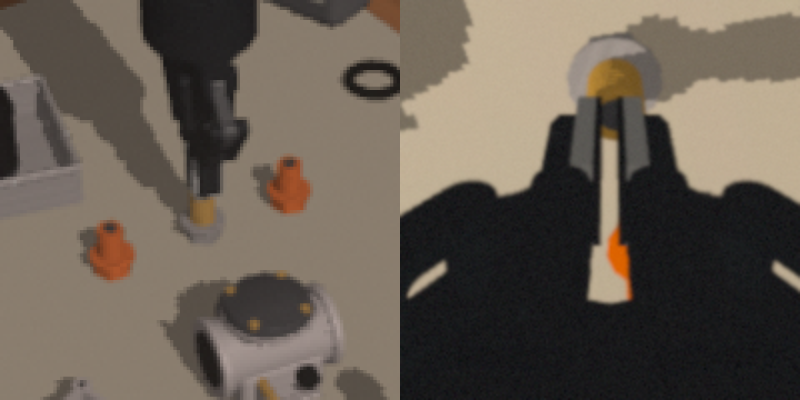

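Run:
```python
from h import *
def pj(n,X,s=None):
    c=vision.get_calibration(n); R,t=ext(c,s); q=(np.array(X)-t)@R
    return cv2.projectPoints(q.reshape(1,1,3),np.zeros(3),np.zeros(3),K(c),c["dist_coeffs"])[0].ravel()
s=arm.sense(); x,y,_=s["tcp_pos"]
for z in (16,26,36,46):
    a=pj("side",[x,y,z]); b=pj("wrist",[x,y,z],s); print(z,((a-[190,90])/.3).round(),(b-[150,184])*2+[400,0])
# wrist depth of pads
c=vision.get_calibration("wrist"); p,d=vision.read_camera("wrist"); P=cloud(c,d,s)
for v in range(225,285,6): print(v,[np.round(P[v,u],0).tolist() for u in (243,247,263)], p[v,243])
```

```text
16 [202. 217.] [612.46378301  87.16175092]
26 [202. 206.] [612.67559517 101.07142856]
36 [202. 195.] [612.91146051 116.57542365]
46 [201. 183.] [613.17564675 133.95964311]
225 [[609.0, 134.0, 14.0], [604.0, 139.0, 28.0], [605.0, 149.0, 32.0]] [167 143 117]
231 [[608.0, 135.0, 27.0], [604.0, 139.0, 36.0], [607.0, 148.0, 36.0]] [165 135  93]
237 [[601.0, 138.0, 50.0], [601.0, 140.0, 49.0], [603.0, 148.0, 50.0]] [93 88 85]
243 [[601.0, 138.0, 56.0], [601.0, 140.0, 56.0], [603.0, 148.0, 57.0]] [92 89 85]
249 [[601.0, 139.0, 62.0], [601.0, 140.0, 63.0], [603.0, 148.0, 63.0]] [92 90 86]
255 [[601.0, 139.0, 68.0], [601.0, 140.0, 68.0], [603.0, 148.0, 67.0]] [89 86 82]
261 [[601.0, 139.0, 73.0], [602.0, 140.0, 72.0], [603.0, 148.0, 73.0]] [90 88 83]
267 [[602.0, 139.0, 77.0], [602.0, 141.0, 77.0], [604.0, 147.0, 77.0]] [97 95 89]
273 [[601.0, 139.0, 83.0], [604.0, 140.0, 78.0], [607.0, 147.0, 77.0]] [32 32 31]
279 [[601.0, 140.0, 87.0], [608.0, 139.0, 77.0], [610.0, 146.0, 77.0]] [21 22 24]
```

Measured in the wrist depth, the pads really reach only from about z=47 to 78 with the TCP reading 35. So the fingertips sit about 12 mm short of the reported TCP, which agrees with the high filter grip. The plug still stands, so I'll open and go 27 mm lower.

```bash
python3 -m jog '[{"tx":0,"ty":0,"tz":0,"spin":0,"gripper":0.2},{"tx":0,"ty":0,"tz":0,"spin":0,"gripper":0.2},{"tx":0,"ty":0,"tz":0,"spin":0,"gripper":0.2},{"tx":0,"ty":0,"tz":0,"spin":0,"gripper":0.2},{"tx":0,"ty":0,"tz":0,"spin":0,"gripper":0.2},{"tx":0,"ty":0,"tz":0.18,"spin":0,"gripper":0.2},{"tx":0,"ty":0,"tz":0.18,"spin":0,"gripper":0.2},{"tx":0,"ty":0,"tz":0.18,"spin":0,"gripper":0.2},{"tx":0,"ty":0,"tz":0,"spin":0,"gripper":0.2},{"tx":0,"ty":0,"tz":0,"spin":0,"gripper":0.2}]' 40
python3 -m jog '[{"tx":0,"ty":0,"tz":0,"spin":0,"gripper":-0.9},{"tx":0,"ty":0,"tz":0,"spin":0,"gripper":-0.9},{"tx":0,"ty":0,"tz":0,"spin":0,"gripper":-0.9},{"tx":0,"ty":0,"tz":0,"spin":0,"gripper":-0.9},{"tx":0,"ty":0,"tz":0,"spin":0,"gripper":-0.9},{"tx":0,"ty":0,"tz":0,"spin":0,"gripper":-0.9}]' 40
python3 - <<'E'
from h import *
s=arm.sense(); c=vision.get_calibration("wrist"); p,d=vision.read_camera("wrist"); P=cloud(c,d,s)
Rt=Ro.from_euler("xyz",s["eef_rot"]).as_matrix(); T=(P-s["tcp_pos"])@Rt
m=(abs(T[...,0]-11)<5)&(abs(T[...,1])<22)&(T[...,2]<20)&(T[...,2]>-60)
for side in (-1,1):
    q=T[m&(np.sign(T[...,1])==side)]; print(side,"tool z pct",np.percentile(q[:,2],[50,80,90,97,100]).round(1))
E
```

```text
clock: 23.2
tcp_pos: [612.4, 142.3, 7.5]
eef_rot: [-3.141, -0.001, 2.881]
contact_force: [0.9, 0.2, -0.4]
width: 0.598
gripper_force: 0.0
clock: 23.8
tcp_pos: [613.9, 142.5, 10.3]
eef_rot: [3.14, 0.003, 2.881]
contact_force: [-1.4, -0.7, 7.6]
width: 0.182
gripper_force: 39.6
-1 tool z pct [-25.4  -4.3   9.7  10.5  11.4]
1 tool z pct [-26.   -4.1   9.8  10.6  11.8]
```

```bash
python3 -m jog '[{"tx":0,"ty":0,"tz":-0.1,"spin":0,"gripper":-0.9},{"tx":0,"ty":0,"tz":-0.3,"spin":0,"gripper":-0.9},{"tx":0,"ty":0,"tz":-0.5,"spin":0,"gripper":-0.9},{"tx":0,"ty":0,"tz":-0.5,"spin":0,"gripper":-0.9},{"tx":0,"ty":0,"tz":-0.5,"spin":0,"gripper":-0.9},{"tx":0,"ty":0,"tz":-0.2,"spin":0,"gripper":-0.9},{"tx":0,"ty":0,"tz":0,"spin":0,"gripper":-0.9},{"tx":0,"ty":0,"tz":0,"spin":0,"gripper":-0.9}]'
python3 -c "
from h import *
go((388.6,335.6,115,2.88))"
```

```text
clock: 24.65
tcp_pos: [611.9, 142.3, 112.3]
eef_rot: [-3.141, -0.001, 2.881]
contact_force: [-0.6, -0.5, -1.4]
width: 0.181
gripper_force: 39.2
at [611.9 142.3 112.3] yaw 2.881 clock 24.65 w 15.4
tx 5.314 ty 2.583 tz -0.055 spin 0.000
```

```bash
python3 -m jog '[{"tx":0.2,"ty":0.1,"tz":0,"spin":0,"gripper":-0.9},{"tx":0.55,"ty":0.27,"tz":0,"spin":0,"gripper":-0.9},{"tx":0.55,"ty":0.27,"tz":0,"spin":0,"gripper":-0.9},{"tx":0.55,"ty":0.27,"tz":0,"spin":0,"gripper":-0.9},{"tx":0.55,"ty":0.27,"tz":0,"spin":0,"gripper":-0.9},{"tx":0.55,"ty":0.27,"tz":0,"spin":0,"gripper":-0.9},{"tx":0.55,"ty":0.27,"tz":0,"spin":0,"gripper":-0.9},{"tx":0.55,"ty":0.27,"tz":0,"spin":0,"gripper":-0.9},{"tx":0.55,"ty":0.27,"tz":0,"spin":0,"gripper":-0.9},{"tx":0.55,"ty":0.27,"tz":0,"spin":0,"gripper":-0.9},{"tx":0.16,"ty":0.05,"tz":0,"spin":0,"gripper":-0.9},{"tx":0,"ty":0,"tz":0,"spin":0,"gripper":-0.9}]'
python3 -m jog '[{"tx":0,"ty":0,"tz":0,"spin":0,"gripper":-0.9},{"tx":0,"ty":0,"tz":0,"spin":0,"gripper":-0.9}]'
python3 -c "
from h import *
go((388.6,335.6,24,2.88))
p,d=vision.read_camera('side'); p2,d2=vision.read_camera('wrist')
cv2.imwrite('pics/w7.png',np.hstack([cv2.resize(p[60:210,90:240,::-1],(400,400),interpolation=3),cv2.resize(p2[0:384,64:448,::-1],(400,400))]))"
```

```text
clock: 25.85
tcp_pos: [387.5, 335.6, 112.3]
eef_rot: [-3.14, -0.002, 2.883]
contact_force: [0.6, 0.8, -0.6]
width: 0.183
gripper_force: 39.4
clock: 26.05
tcp_pos: [390.3, 334.9, 113.0]
eef_rot: [-3.141, 0.0, 2.879]
contact_force: [0.5, 0.0, -1.6]
width: 0.186
gripper_force: 39.4
at [390.3 334.9 113. ] yaw 2.879 clock 26.05 w 15.8
tx 0.037 ty 0.004 tz 1.780 spin -0.000
```

View pics/w7.png

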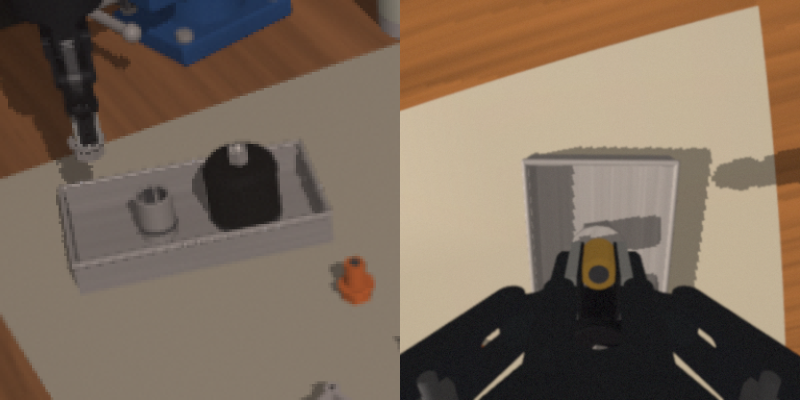

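Left, from the side: the filter (240,185) and wide socket (155,210) stand in the tray. The plug hangs upright in the jaws at (88,150) and is right over the tray's free end in the wrist view. Lower it.

```bash
python3 -m jog '[{"tx":0,"ty":0,"tz":0.3,"spin":0,"gripper":-0.9},{"tx":0,"ty":0,"tz":0.5,"spin":0,"gripper":-0.9},{"tx":0,"ty":0,"tz":0.5,"spin":0,"gripper":-0.9},{"tx":0,"ty":0,"tz":0.4,"spin":0,"gripper":-0.9},{"tx":0,"ty":0,"tz":0.1,"spin":0,"gripper":-0.9},{"tx":0,"ty":0,"tz":0,"spin":0,"gripper":-0.9},{"tx":0,"ty":0,"tz":0,"spin":0,"gripper":-0.9}]'
python3 -m jog '[{"tx":0,"ty":0,"tz":0.04,"spin":0,"gripper":-0.9},{"tx":0,"ty":0,"tz":0.04,"spin":0,"gripper":-0.9},{"tx":0,"ty":0,"tz":0.04,"spin":0,"gripper":-0.9},{"tx":0,"ty":0,"tz":0.02,"spin":0,"gripper":-0.9},{"tx":0,"ty":0,"tz":0,"spin":0,"gripper":-0.9},{"tx":0,"ty":0,"tz":0,"spin":0,"gripper":-0.9}]'
```

```text
clock: 26.85
tcp_pos: [390.5, 335.8, 24.0]
eef_rot: [3.14, 0.001, 2.88]
contact_force: [0.2, -0.6, -0.6]
width: 0.185
gripper_force: 39.4
clock: 27.45
tcp_pos: [389.5, 335.6, 16.2]
eef_rot: [3.141, 0.0, 2.881]
contact_force: [-0.0, -0.3, -1.5]
width: 0.184
gripper_force: 39.4
```

```bash
python3 -m jog '[{"tx":0,"ty":0,"tz":0.02,"spin":0,"gripper":-0.9},{"tx":0,"ty":0,"tz":0.02,"spin":0,"gripper":-0.9},{"tx":0,"ty":0,"tz":0.02,"spin":0,"gripper":-0.9},{"tx":0,"ty":0,"tz":0,"spin":0,"gripper":-0.9},{"tx":0,"ty":0,"tz":0,"spin":0,"gripper":-0.9}]'
```

```text
clock: 27.95
tcp_pos: [389.6, 335.6, 14.3]
eef_rot: [3.141, 0.0, 2.881]
contact_force: [-1.7, -1.6, 8.2]
width: 0.185
gripper_force: 41.7
```

```bash
python3 -m jog '[{"tx":0,"ty":0,"tz":-0.02,"spin":0,"gripper":-0.9},{"tx":0,"ty":0,"tz":0,"spin":0,"gripper":-0.1},{"tx":0,"ty":0,"tz":0,"spin":0,"gripper":-0.1},{"tx":0,"ty":0,"tz":0,"spin":0,"gripper":-0.1},{"tx":0,"ty":0,"tz":0,"spin":0,"gripper":-0.1},{"tx":0,"ty":0,"tz":-0.2,"spin":0,"gripper":-0.1},{"tx":0,"ty":0,"tz":-0.5,"spin":0,"gripper":-0.1},{"tx":0,"ty":0,"tz":-0.6,"spin":0,"gripper":-0.1},{"tx":0,"ty":0,"tz":-0.6,"spin":0,"gripper":-0.1},{"tx":0,"ty":0,"tz":-0.6,"spin":0,"gripper":-0.1},{"tx":0,"ty":0,"tz":-0.1,"spin":0,"gripper":-0.1},{"tx":0,"ty":0,"tz":0,"spin":0,"gripper":-0.1}]'
python3 - <<'E'
from h import *
look(388,335,25,30,60)
go((464,-132,140,2.39))
E
```

```text
clock: 29.15
tcp_pos: [390.1, 335.9, 145.7]
eef_rot: [3.139, 0.002, 2.881]
contact_force: [-0.0, -0.6, -0.7]
width: 0.453
gripper_force: 0.0
310 mean [385.9 335.5  39.7] rect [386.9 335.1  17.5  17.6  21.9] circ [387.1 335.1   9.2]
at [389.2 335.4 144.3] yaw 2.881 clock 29.2 w 38.3
tx -3.857 ty -8.645 tz 0.086 spin 0.312
```

```bash
python3 -m jog '[{"tx":-0.1,"ty":-0.22,"tz":0,"spin":0,"gripper":-0.1},{"tx":-0.3,"ty":-0.67,"tz":0,"spin":0,"gripper":-0.1},{"tx":-0.3,"ty":-0.67,"tz":0,"spin":0,"gripper":-0.1},{"tx":-0.3,"ty":-0.67,"tz":0,"spin":0,"gripper":-0.1},{"tx":-0.3,"ty":-0.67,"tz":0,"spin":0,"gripper":-0.1},{"tx":-0.3,"ty":-0.67,"tz":0,"spin":0,"gripper":-0.1},{"tx":-0.3,"ty":-0.67,"tz":0,"spin":0,"gripper":-0.1},{"tx":-0.3,"ty":-0.67,"tz":0,"spin":0,"gripper":-0.1},{"tx":-0.3,"ty":-0.67,"tz":0,"spin":0,"gripper":-0.1},{"tx":-0.3,"ty":-0.67,"tz":0,"spin":0,"gripper":-0.1},{"tx":-0.3,"ty":-0.67,"tz":0,"spin":0,"gripper":-0.1},{"tx":-0.3,"ty":-0.67,"tz":0,"spin":0,"gripper":-0.1}]'
python3 -m jog '[{"tx":-0.3,"ty":-0.67,"tz":0,"spin":0,"gripper":-0.1},{"tx":-0.16,"ty":-0.38,"tz":0.08,"spin":0,"gripper":-0.1},{"tx":0,"ty":0,"tz":0,"spin":0.078,"gripper":-0.1},{"tx":0,"ty":0,"tz":0,"spin":0.078,"gripper":-0.1},{"tx":0,"ty":0,"tz":0,"spin":0.078,"gripper":-0.1},{"tx":0,"ty":0,"tz":0,"spin":0.078,"gripper":-0.1},{"tx":0,"ty":0,"tz":0,"spin":0,"gripper":-0.1},{"tx":0,"ty":0,"tz":0,"spin":0,"gripper":-0.1}]'
python3 - <<'E'
from h import *
p,P,m=look(464,-132,55,6,40,"w8.png")
q=P[m][:,:2]; mu=q.mean(0); v=np.linalg.svd(q-mu,full_matrices=False)[2][0]; v*=np.sign(v[0]); print("axis",v.round(3),np.degrees(np.arctan2(v[1],v[0])).round(1))
a=(q-mu)@v; b=np.abs((q-mu)@[-v[1],v[0]]); zz=P[m][:,2]; col=p[m]
for lo in np.arange(-45,45,5):
    k=(a>=lo)&(a<lo+5)
    if k.any(): print(lo,k.sum(),"hw %.1f zmax %.1f"%(b[k].max(),zz[k].max()),col[k].mean(0).round(), (mu+v*(lo+2.5)).round(1))
go((464,-132,140,2.39))
E
```

```text
clock: 30.4
tcp_pos: [454.2, -76.8, 142.8]
eef_rot: [-3.142, -0.003, 2.88]
contact_force: [0.5, -0.1, 0.1]
width: 0.448
gripper_force: 0.0
clock: 31.2
tcp_pos: [463.4, -131.7, 139.2]
eef_rot: [-3.141, -0.002, 2.393]
contact_force: [-0.4, 0.4, -0.3]
width: 0.449
gripper_force: 0.0
858 mean [ 464.2 -130.2   13.3] rect [ 467.  -133.3   19.7   77.7   46.6] circ [ 468.1 -132.2   38.9]
axis [ 0.767 -0.642] -39.9
-35 32 hw 5.3 zmax 15.1 [107. 100.  91.] [ 439.3 -109.4]
-30 61 hw 5.8 zmax 15.3 [135. 125. 117.] [ 443.1 -112.6]
-25 59 hw 5.8 zmax 14.8 [139. 129. 121.] [ 446.9 -115.8]
-20 57 hw 5.9 zmax 15.9 [139. 129. 121.] [ 450.8 -119. ]
-15 76 hw 8.5 zmax 18.1 [124. 115. 109.] [ 454.6 -122.2]
-10 101 hw 9.9 zmax 18.2 [135. 125. 118.] [ 458.4 -125.4]
-5 93 hw 10.1 zmax 18.8 [140. 130. 123.] [ 462.3 -128.6]
0 78 hw 10.3 zmax 18.5 [140. 131. 123.] [ 466.1 -131.8]
5 38 hw 7.4 zmax 17.0 [169. 157. 141.] [ 469.9 -135. ]
10 49 hw 4.9 zmax 14.9 [182. 170. 149.] [ 473.8 -138.3]
15 47 hw 5.0 zmax 14.5 [182. 170. 149.] [ 477.6 -141.5]
20 46 hw 5.5 zmax 14.2 [177. 165. 145.] [ 481.5 -144.7]
25 42 hw 5.2 zmax 14.5 [179. 167. 146.] [ 485.3 -147.9]
30 42 hw 5.1 zmax 14.2 [182. 169. 147.] [ 489.1 -151.1]
35 21 hw 2.8 zmax 12.3 [186. 149.  90.] [ 493.  -154.3]
40 16 hw 2.9 zmax 12.2 [184. 142.  75.] [ 496.8 -157.5]
at [ 463.7 -131.7  139.4] yaw 2.392 clock 31.25 w 38.4
tx -0.009 ty 0.000 tz -0.012 spin 0.001
```

View pics/w8.png

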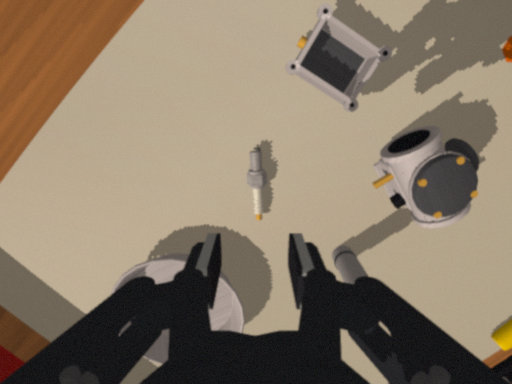

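The spark plug is at wrist (257,183), white terminal end down-right, with nothing near it. The axis is about -40° and the hexagon about (462,-128).

```bash
python3 -m jog '[{"tx":0.075,"ty":0.03,"tz":0.2,"spin":0,"gripper":-0.1},{"tx":0,"ty":0,"tz":0.6,"spin":-0.033,"gripper":-0.1},{"tx":0,"ty":0,"tz":0.6,"spin":0,"gripper":-0.1},{"tx":0,"ty":0,"tz":0.6,"spin":0,"gripper":-0.1},{"tx":0,"ty":0,"tz":0.5,"spin":0,"gripper":-0.1},{"tx":0,"ty":0,"tz":0.2,"spin":0,"gripper":-0.1},{"tx":0,"ty":0,"tz":0,"spin":0,"gripper":-0.1},{"tx":0,"ty":0,"tz":0,"spin":0,"gripper":-0.1}]' 30
python3 -m jog '[{"tx":0,"ty":0,"tz":0.08,"spin":0,"gripper":-0.1},{"tx":0,"ty":0,"tz":0.08,"spin":0,"gripper":-0.1},{"tx":0,"ty":0,"tz":0,"spin":0,"gripper":-0.1},{"tx":0,"ty":0,"tz":0,"spin":0,"gripper":-0.1}]' 30
python3 - <<'E'
from h import *
s=arm.sense(); c=vision.get_calibration("wrist"); p,d=vision.read_camera("wrist"); P=cloud(c,d,s)
Rt=Ro.from_euler("xyz",s["eef_rot"]).as_matrix(); T=(P-s["tcp_pos"])@Rt
m=(abs(T[...,0]-11)<3)&(abs(T[...,1])<35)&(abs(T[...,1])>15)&(P[...,2]>3)&(P[...,2]<60)
for side in (-1,1):
    q=P[m&(np.sign(T[...,1])==side)]; print(side,len(q),"world z pct",np.percentile(q[:,2],[0,3,10,20,50]).round(1))
go((462,-128,-8,2.443))
cv2.imwrite("pics/w9.png",p[...,::-1])
E
```

```text
clock: 32.05
tcp_pos: [463.2, -128.1, 5.6]
eef_rot: [3.141, 0.001, 2.443]
contact_force: [0.6, -0.5, -0.0]
width: 0.453
gripper_force: 0.0
clock: 32.45
tcp_pos: [462.9, -128.0, -2.6]
eef_rot: [3.141, 0.0, 2.442]
contact_force: [0.5, 0.2, -0.2]
width: 0.451
gripper_force: 0.0
-1 1337 world z pct [ 5.7 10.4 17.9 27.2 47.1]
1 1352 world z pct [ 4.8 10.2 17.9 27.1 47.4]
at [ 462.9 -128.    -2.6] yaw 2.442 clock 32.5 w 38.3
tx 0.014 ty -0.011 tz 0.108 spin -0.000
```

View pics/w9.png

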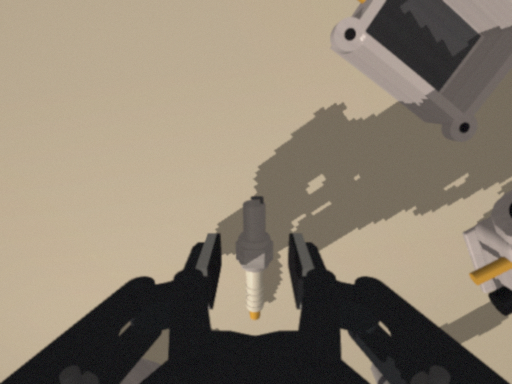

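The jaws straddle the hexagon at (255,245). Go 4 mm lower and close.

```bash
python3 -m jog '[{"tx":0.01,"ty":-0.01,"tz":0.08,"spin":0,"gripper":-0.1},{"tx":0,"ty":0,"tz":0,"spin":0,"gripper":-0.1},{"tx":0,"ty":0,"tz":0,"spin":0,"gripper":-0.9},{"tx":0,"ty":0,"tz":0,"spin":0,"gripper":-0.9},{"tx":0,"ty":0,"tz":0,"spin":0,"gripper":-0.9},{"tx":0,"ty":0,"tz":0,"spin":0,"gripper":-0.9},{"tx":0,"ty":0,"tz":0,"spin":0,"gripper":-0.9}]' 30
python3 -m jog '[{"tx":0,"ty":0,"tz":-0.1,"spin":0,"gripper":-0.9},{"tx":0,"ty":0,"tz":-0.3,"spin":0,"gripper":-0.9},{"tx":0,"ty":0,"tz":-0.5,"spin":0,"gripper":-0.9},{"tx":0,"ty":0,"tz":-0.5,"spin":0,"gripper":-0.9},{"tx":0,"ty":0,"tz":-0.5,"spin":0,"gripper":-0.9},{"tx":0,"ty":0,"tz":-0.2,"spin":0,"gripper":-0.9},{"tx":0,"ty":0,"tz":0,"spin":0,"gripper":-0.9},{"tx":0,"ty":0,"tz":0,"spin":0,"gripper":-0.9}]'
```

```text
clock: 33.2
tcp_pos: [464.1, -129.0, -4.9]
eef_rot: [3.14, 0.005, 2.442]
contact_force: [-0.9, 0.2, 15.9]
width: 0.221
gripper_force: 31.6
clock: 34.0
tcp_pos: [461.3, -127.7, 97.3]
eef_rot: [-3.141, -0.002, 2.442]
contact_force: [-0.4, -0.6, -0.7]
width: 0.218
gripper_force: 29.3
```

Run:
```python
from h import *
s=arm.sense(); c=vision.get_calibration("wrist"); p,d=vision.read_camera("wrist"); P=cloud(c,d,s)
Rt=Ro.from_euler("xyz",s["eef_rot"]).as_matrix(); T=(P-s["tcp_pos"])@Rt
m=(abs(T[...,1])<4)&(T[...,2]>-40)&(T[...,2]<25)&(abs(T[...,0])<60)
q=T[m]
for lo in range(-60,60,6):
    k=(q[:,0]>=lo)&(q[:,0]<lo+6)
    if k.any(): print(lo,k.sum(),"tool z min/med %.1f %.1f"%(q[k,2].min(),np.median(q[k,2])),p[m][k].mean(0).round())
look(515,-302,100,28,45)
go((496.4,-312.5,97,2.442))
```

```text
-48 31 tool z min/med -16.9 -15.7 [160. 123.  62.]
-42 64 tool z min/med -18.5 -16.0 [177. 138.  74.]
-36 110 tool z min/med -19.2 -17.8 [181. 169. 148.]
-30 126 tool z min/med -19.6 -17.8 [179. 167. 147.]
-24 130 tool z min/med -19.6 -17.8 [181. 169. 148.]
-18 134 tool z min/med -19.3 -17.7 [181. 170. 149.]
-12 86 tool z min/med -22.0 -18.6 [170. 159. 141.]
-6 127 tool z min/med -23.7 -22.1 [104.  98.  92.]
0 154 tool z min/med -23.4 -22.3 [95. 89. 85.]
6 215 tool z min/med -24.0 -21.1 [93. 87. 83.]
12 157 tool z min/med -21.1 -18.7 [94. 88. 83.]
18 164 tool z min/med -20.6 -18.8 [94. 88. 84.]
24 262 tool z min/med -20.5 -18.0 [91. 85. 81.]
30 57 tool z min/med -15.4 -13.9 [80. 75. 68.]
434 mean [ 444.9 -297.4   34.2] rect [ 473.5 -326.9   58.9  140.8   35.4] circ [ 497.2 -310.    70.4]
at [ 461.  -127.6   96.8] yaw 2.442 clock 34.1 w 18.6
tx -2.923 ty -2.374 tz -0.004 spin 0.000
```

```bash
python3 -m jog '[{"tx":-0.15,"ty":-0.12,"tz":0,"spin":0,"gripper":-0.9},{"tx":-0.4,"ty":-0.32,"tz":0,"spin":0,"gripper":-0.9},{"tx":-0.4,"ty":-0.32,"tz":0,"spin":0,"gripper":-0.9},{"tx":-0.4,"ty":-0.32,"tz":0,"spin":0,"gripper":-0.9},{"tx":-0.4,"ty":-0.32,"tz":0,"spin":0,"gripper":-0.9},{"tx":-0.4,"ty":-0.32,"tz":0,"spin":0,"gripper":-0.9},{"tx":-0.4,"ty":-0.32,"tz":0,"spin":0,"gripper":-0.9},{"tx":-0.37,"ty":-0.33,"tz":0,"spin":0,"gripper":-0.9},{"tx":0,"ty":0,"tz":0,"spin":0,"gripper":-0.9},{"tx":0,"ty":0,"tz":0,"spin":0,"gripper":-0.9}]'
python3 - <<'E'
from h import *
from scipy.optimize import least_squares
p,P,m=look(515,-302,95,31,42)
q=P[m][:,:2]; r=least_squares(lambda a:np.hypot(q[:,0]-a[0],q[:,1]-a[1])-a[2],[515,-302,75],loss="soft_l1").x; print("rim",r.round(1))
go((496.4,-312.5,6,2.442))
E
```

```text
clock: 35.1
tcp_pos: [496.9, -313.2, 97.0]
eef_rot: [3.141, -0.002, 2.441]
contact_force: [-0.7, 0.5, -0.8]
width: 0.219
gripper_force: 29.4
3079 mean [ 503.4 -286.7   34.3] rect [ 513.  -301.7  155.5  151.5   64.8] circ [ 514.9 -302.9   78.3]
rim [ 514.4 -302.5   74.8]
at [ 496.7 -312.4   97.2] yaw 2.442 clock 35.15 w 18.7
tx 0.003 ty -0.006 tz 1.823 spin -0.000
```

Dish centre confirmed at (514.5,-302.5). Lower the plug.

```bash
python3 -m jog '[{"tx":0,"ty":0,"tz":0.3,"spin":0,"gripper":-0.9},{"tx":0,"ty":0,"tz":0.5,"spin":0,"gripper":-0.9},{"tx":0,"ty":0,"tz":0.5,"spin":0,"gripper":-0.9},{"tx":0,"ty":0,"tz":0.4,"spin":0,"gripper":-0.9},{"tx":0,"ty":0,"tz":0.1,"spin":0,"gripper":-0.9},{"tx":0,"ty":0,"tz":0.04,"spin":0,"gripper":-0.9},{"tx":0,"ty":0,"tz":0,"spin":0,"gripper":-0.9},{"tx":0,"ty":0,"tz":0,"spin":0,"gripper":-0.9}]'
python3 -m jog '[{"tx":0,"ty":0,"tz":0.03,"spin":0,"gripper":-0.9},{"tx":0,"ty":0,"tz":0.03,"spin":0,"gripper":-0.9},{"tx":0,"ty":0,"tz":0.02,"spin":0,"gripper":-0.9},{"tx":0,"ty":0,"tz":0,"spin":0,"gripper":-0.9},{"tx":0,"ty":0,"tz":0,"spin":0,"gripper":-0.9}]'
```

```text
clock: 35.95
tcp_pos: [498.2, -313.1, 7.3]
eef_rot: [3.141, 0.002, 2.443]
contact_force: [-0.5, -0.6, -0.3]
width: 0.215
gripper_force: 29.4
clock: 36.45
tcp_pos: [497.4, -312.7, 2.1]
eef_rot: [3.142, -0.0, 2.442]
contact_force: [0.5, 0.1, -1.0]
width: 0.216
gripper_force: 29.4
```

```bash
python3 -m jog '[{"tx":0,"ty":0,"tz":0.02,"spin":0,"gripper":-0.9},{"tx":0,"ty":0,"tz":0.02,"spin":0,"gripper":-0.9},{"tx":0,"ty":0,"tz":0.01,"spin":0,"gripper":-0.9},{"tx":0,"ty":0,"tz":0,"spin":0,"gripper":-0.9},{"tx":0,"ty":0,"tz":0,"spin":0,"gripper":-0.9}]'
```

```text
clock: 36.95
tcp_pos: [497.5, -312.7, -0.4]
eef_rot: [3.141, -0.0, 2.442]
contact_force: [-0.6, -1.4, -1.0]
width: 0.217
gripper_force: 29.4
```

```bash
python3 -m jog '[{"tx":0,"ty":0,"tz":0.02,"spin":0,"gripper":-0.9},{"tx":0,"ty":0,"tz":0.02,"spin":0,"gripper":-0.9},{"tx":0,"ty":0,"tz":0,"spin":0,"gripper":-0.9},{"tx":0,"ty":0,"tz":0,"spin":0,"gripper":-0.9}]'
```

```text
clock: 37.35
tcp_pos: [497.6, -312.8, -0.8]
eef_rot: [3.142, 0.001, 2.442]
contact_force: [-1.4, 1.9, 9.4]
width: 0.212
gripper_force: 34.5
```

```bash
python3 -m jog '[{"tx":0,"ty":0,"tz":-0.03,"spin":0,"gripper":-0.9},{"tx":0,"ty":0,"tz":0,"spin":0,"gripper":-0.3},{"tx":0,"ty":0,"tz":0,"spin":0,"gripper":-0.3},{"tx":0,"ty":0,"tz":0,"spin":0,"gripper":-0.3},{"tx":0,"ty":0,"tz":0,"spin":0,"gripper":-0.3},{"tx":0,"ty":0,"tz":-0.2,"spin":0,"gripper":-0.3},{"tx":0,"ty":0,"tz":-0.5,"spin":0,"gripper":-0.3},{"tx":0,"ty":0,"tz":-0.7,"spin":0,"gripper":-0.3},{"tx":0,"ty":0,"tz":-0.7,"spin":0,"gripper":-0.3},{"tx":0,"ty":0,"tz":-0.7,"spin":0,"gripper":-0.3},{"tx":0,"ty":0,"tz":-0.3,"spin":0,"gripper":-0.1},{"tx":0,"ty":0,"tz":0,"spin":0,"gripper":-0.1}]'
python3 - <<'E'
from h import *
p,P,m=look(505,-310,58,9,27,"w10.png")
go((599,-119.5,155,2.442))
E
```

```text
clock: 38.55
tcp_pos: [499.1, -313.9, 157.8]
eef_rot: [3.141, 0.007, 2.442]
contact_force: [-0.3, -0.1, 0.1]
width: 0.45
gripper_force: 0.0
1334 mean [ 485.8 -325.5   16.6] rect [ 482.8 -327.6   61.8   96.9   56.9] circ [ 484.2 -325.8   51.3]
at [ 498.  -313.1  155.7] yaw 2.442 clock 38.6 w 38.3
tx 0.946 ty 4.264 tz 0.014 spin 0.000
```

View pics/w10.png

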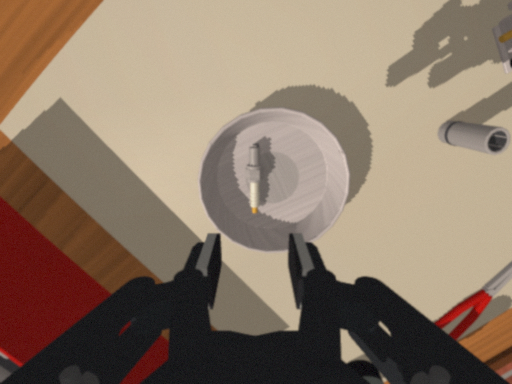

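The spark plug lies on the dish floor at (254,178), left of centre, and the right half is free for the socket at (475,138).

```bash
python3 -m jog '[{"tx":0.05,"ty":0.25,"tz":0,"spin":0,"gripper":-0.1},{"tx":0.12,"ty":0.53,"tz":0,"spin":0,"gripper":-0.1},{"tx":0.12,"ty":0.53,"tz":0,"spin":0,"gripper":-0.1},{"tx":0.12,"ty":0.53,"tz":0,"spin":0,"gripper":-0.1},{"tx":0.12,"ty":0.53,"tz":0,"spin":0,"gripper":-0.1},{"tx":0.12,"ty":0.53,"tz":0,"spin":0,"gripper":-0.1},{"tx":0.12,"ty":0.53,"tz":0,"spin":0,"gripper":-0.1},{"tx":0.12,"ty":0.53,"tz":0,"spin":0,"gripper":-0.1},{"tx":0.06,"ty":0.3,"tz":0,"spin":0,"gripper":-0.1},{"tx":0,"ty":0,"tz":0,"spin":0,"gripper":-0.1},{"tx":0,"ty":0,"tz":0,"spin":0,"gripper":-0.1}]'
python3 - <<'E'
from h import *
look(599,-119.5,30,62,85)
go((599,-119.5,28,2.442))
E
```

```text
clock: 39.7
tcp_pos: [597.6, -119.2, 153.3]
eef_rot: [-3.14, -0.001, 2.443]
contact_force: [-0.3, -0.7, 0.1]
width: 0.449
gripper_force: 0.0
391 mean [ 599.5 -119.    68.2] rect [ 599.9 -119.2   23.2   24.7   50.9] circ [ 599.5 -119.5   12.5]
at [ 597.5 -119.8  153.6] yaw 2.442 clock 39.75 w 38.6
tx -0.019 ty 0.023 tz 2.511 spin 0.000
```

```bash
python3 -m jog '[{"tx":-0.02,"ty":0.03,"tz":0,"spin":0,"gripper":-0.1},{"tx":0,"ty":0,"tz":0.3,"spin":0,"gripper":-0.1},{"tx":0,"ty":0,"tz":0.5,"spin":0,"gripper":-0.1},{"tx":0,"ty":0,"tz":0.5,"spin":0,"gripper":-0.1},{"tx":0,"ty":0,"tz":0.5,"spin":0,"gripper":-0.1},{"tx":0,"ty":0,"tz":0.5,"spin":0,"gripper":-0.1},{"tx":0,"ty":0,"tz":0.2,"spin":0,"gripper":-0.1},{"tx":0,"ty":0,"tz":0,"spin":0,"gripper":-0.1},{"tx":0,"ty":0,"tz":0,"spin":0,"gripper":-0.1}]' 40
python3 -m jog '[{"tx":0,"ty":0,"tz":0,"spin":0,"gripper":-0.2},{"tx":0,"ty":0,"tz":0,"spin":0,"gripper":-0.3},{"tx":0,"ty":0,"tz":0,"spin":0,"gripper":-0.4},{"tx":0,"ty":0,"tz":0,"spin":0,"gripper":-0.8},{"tx":0,"ty":0,"tz":0,"spin":0,"gripper":-0.8},{"tx":0,"ty":0,"tz":0,"spin":0,"gripper":-0.8},{"tx":0,"ty":0,"tz":0,"spin":0,"gripper":-0.8}]' 40
python3 -m jog '[{"tx":0,"ty":0,"tz":-0.1,"spin":0,"gripper":-0.8},{"tx":0,"ty":0,"tz":-0.3,"spin":0,"gripper":-0.8},{"tx":0,"ty":0,"tz":-0.5,"spin":0,"gripper":-0.8},{"tx":0,"ty":0,"tz":-0.5,"spin":0,"gripper":-0.8},{"tx":0,"ty":0,"tz":-0.3,"spin":0,"gripper":-0.8},{"tx":0,"ty":0,"tz":0,"spin":0,"gripper":-0.8},{"tx":0,"ty":0,"tz":0,"spin":0,"gripper":-0.8}]'
python3 - <<'E'
from h import *
go((536,-276.7,112,2.442))
E
```

```text
clock: 40.65
tcp_pos: [600.6, -119.3, 30.0]
eef_rot: [3.141, 0.001, 2.442]
contact_force: [-0.7, -0.2, 0.0]
width: 0.451
gripper_force: 0.0
clock: 41.35
tcp_pos: [600.5, -118.8, 30.2]
eef_rot: [3.141, 0.001, 2.442]
contact_force: [-1.0, 0.8, 5.6]
width: 0.278
gripper_force: 39.5
clock: 42.05
tcp_pos: [599.5, -118.4, 113.7]
eef_rot: [-3.141, -0.001, 2.442]
contact_force: [0.3, 0.3, -1.1]
width: 0.278
gripper_force: 39.3
at [ 599.5 -118.4  113.7] yaw 2.442 clock 42.05 w 23.6
tx -1.065 ty -3.240 tz 0.034 spin 0.000
```

```bash
python3 -m jog '[{"tx":-0.06,"ty":-0.2,"tz":0,"spin":0,"gripper":-0.8},{"tx":-0.15,"ty":-0.45,"tz":0,"spin":0,"gripper":-0.8},{"tx":-0.15,"ty":-0.45,"tz":0,"spin":0,"gripper":-0.8},{"tx":-0.15,"ty":-0.45,"tz":0,"spin":0,"gripper":-0.8},{"tx":-0.15,"ty":-0.45,"tz":0,"spin":0,"gripper":-0.8},{"tx":-0.15,"ty":-0.45,"tz":0,"spin":0,"gripper":-0.8},{"tx":-0.15,"ty":-0.45,"tz":0,"spin":0,"gripper":-0.8},{"tx":-0.1,"ty":-0.34,"tz":0,"spin":0,"gripper":-0.8},{"tx":0,"ty":0,"tz":0,"spin":0,"gripper":-0.8},{"tx":0,"ty":0,"tz":0,"spin":0,"gripper":-0.8}]'
python3 -c "
from h import *
go((536,-276.7,40,2.442))
p,d=vision.read_camera('side'); p2,d2=vision.read_camera('wrist')
cv2.imwrite('pics/w11.png',np.hstack([cv2.resize(p[200:350,270:420,::-1],(400,400),interpolation=3),cv2.resize(p2[0:384,64:448,::-1],(400,400))]))"
```

```text
clock: 43.05
tcp_pos: [535.8, -276.5, 113.5]
eef_rot: [3.141, -0.002, 2.441]
contact_force: [-0.4, 0.2, -0.8]
width: 0.279
gripper_force: 39.4
at [ 535.8 -276.5  113.5] yaw 2.441 clock 43.05 w 23.7
tx -0.006 ty 0.000 tz 1.470 spin -0.001
```

View pics/w11.png

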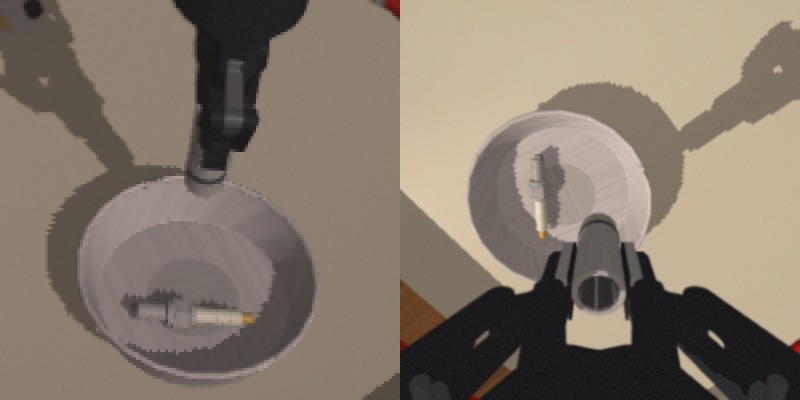

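The socket hangs upright above the free half of the floor, with the plug lying at left (540,195) in the wrist view. Lower it.

```bash
python3 -m jog '[{"tx":0,"ty":0,"tz":0.3,"spin":0,"gripper":-0.8},{"tx":0,"ty":0,"tz":0.4,"spin":0,"gripper":-0.8},{"tx":0,"ty":0,"tz":0.4,"spin":0,"gripper":-0.8},{"tx":0,"ty":0,"tz":0.3,"spin":0,"gripper":-0.8},{"tx":0,"ty":0,"tz":0.07,"spin":0,"gripper":-0.8},{"tx":0,"ty":0,"tz":0,"spin":0,"gripper":-0.8},{"tx":0,"ty":0,"tz":0,"spin":0,"gripper":-0.8}]'
python3 -m jog '[{"tx":0,"ty":0,"tz":0.03,"spin":0,"gripper":-0.8},{"tx":0,"ty":0,"tz":0.03,"spin":0,"gripper":-0.8},{"tx":0,"ty":0,"tz":0.02,"spin":0,"gripper":-0.8},{"tx":0,"ty":0,"tz":0.02,"spin":0,"gripper":-0.8},{"tx":0,"ty":0,"tz":0,"spin":0,"gripper":-0.8},{"tx":0,"ty":0,"tz":0,"spin":0,"gripper":-0.8}]'
```

```text
clock: 43.85
tcp_pos: [537.1, -276.6, 41.5]
eef_rot: [3.141, 0.001, 2.443]
contact_force: [0.2, 0.2, -0.7]
width: 0.28
gripper_force: 39.4
clock: 44.45
tcp_pos: [536.2, -276.8, 35.6]
eef_rot: [3.142, -0.0, 2.442]
contact_force: [0.4, 1.9, -1.2]
width: 0.282
gripper_force: 39.4
```

```bash
python3 -m jog '[{"tx":0,"ty":0,"tz":0.02,"spin":0,"gripper":-0.8},{"tx":0,"ty":0,"tz":0.02,"spin":0,"gripper":-0.8},{"tx":0,"ty":0,"tz":0,"spin":0,"gripper":-0.8},{"tx":0,"ty":0,"tz":0,"spin":0,"gripper":-0.8}]'
```

```text
clock: 44.85
tcp_pos: [536.4, -276.8, 34.2]
eef_rot: [3.141, 0.001, 2.442]
contact_force: [-1.5, -0.3, 4.9]
width: 0.279
gripper_force: 39.8
```

Contact made. Release, rise clear and inspect everything.

```bash
python3 -m jog '[{"tx":0,"ty":0,"tz":-0.02,"spin":0,"gripper":-0.8},{"tx":0,"ty":0,"tz":0,"spin":0,"gripper":-0.2},{"tx":0,"ty":0,"tz":0,"spin":0,"gripper":-0.2},{"tx":0,"ty":0,"tz":0,"spin":0,"gripper":-0.2},{"tx":0,"ty":0,"tz":0,"spin":0,"gripper":-0.2},{"tx":0,"ty":0,"tz":-0.2,"spin":0,"gripper":-0.2},{"tx":0,"ty":0,"tz":-0.5,"spin":0,"gripper":-0.2},{"tx":0,"ty":0,"tz":-0.7,"spin":0,"gripper":-0.2},{"tx":0,"ty":0,"tz":-0.7,"spin":0,"gripper":-0.2},{"tx":0,"ty":0,"tz":-0.7,"spin":0,"gripper":-0.2},{"tx":0,"ty":0,"tz":-0.4,"spin":0,"gripper":-0.2},{"tx":0,"ty":0,"tz":0,"spin":0,"gripper":-0.2}]'
python3 -m jog '[{"tx":0.5,"ty":0,"tz":-0.4,"spin":0,"gripper":-0.2},{"tx":0.5,"ty":0,"tz":-0.4,"spin":0,"gripper":-0.2},{"tx":0,"ty":0,"tz":0,"spin":0,"gripper":-0.2},{"tx":0,"ty":0,"tz":0,"spin":0,"gripper":-0.2}]'
python3 - <<'E'
from h import *
look(536,-277,30,66,90)
p,d=vision.read_camera('side'); p2,d2=vision.read_camera('wrist')
cv2.imwrite('pics/f.png',np.hstack([cv2.resize(p[60:384,90:430,::-1],(400,381)),cv2.resize(p2[:,:,::-1],(400,381))]))
E
```

```text
clock: 46.05
tcp_pos: [538.2, -277.9, 199.3]
eef_rot: [3.141, 0.009, 2.442]
contact_force: [-0.6, -0.9, 0.5]
width: 0.399
gripper_force: 0.0
clock: 46.45
tcp_pos: [497.8, -244.4, 234.6]
eef_rot: [3.142, 0.001, 2.442]
contact_force: [0.3, -0.4, -0.9]
width: 0.4
gripper_force: 0.0
218 mean [ 535.4 -276.9   71.9] rect [ 535.9 -277.2   23.    24.6   50.1] circ [ 535.9 -277.    12.5]
```

View pics/f.png

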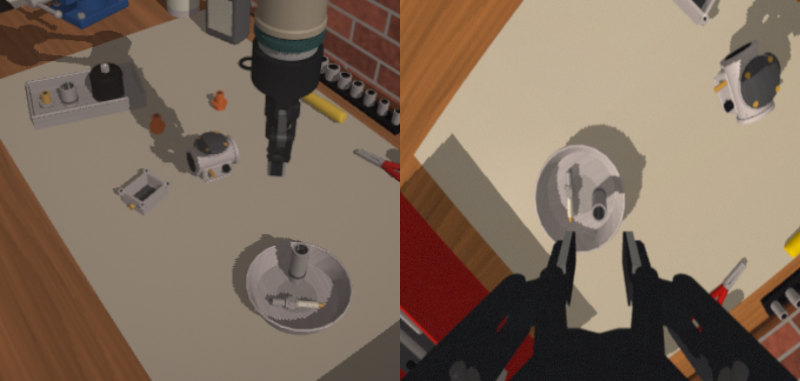

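The final view shows the drain plug (45,98), wide socket (68,93) and filter (107,82) standing in the tray. In the dish the deep socket (300,258) stands and the spark plug (297,303) lies flat. The carburettor and float bowl are untouched and the gripper is clear of everything, so I'll hand in.

```bash
python3 -c "
from workcell import arm
print(arm.close_job())"
```

```text
the job is handed in; nothing more can be done
None
```

The job is handed in at about 46 s: the filter, drain plug and wide socket stand in the rectangular tray, the deep socket stands and the spark plug lies flat in the round dish, and the carburettor and float bowl are where they were; the result was not reported back.

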